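# Nest the ramekins in their drawer and shut it

### The arm

A 6-joint arm with a two-finger parallel gripper is mounted at the origin on a cart in front of the work surface, level with it; the furniture and walls round the work are solid. World frame = base frame: x ahead of the robot, y to its left, z up, the work surface at z = 0. Lengths are in m, angles in degrees, forces in N, time in s.
With the tool pointing down it reaches from about 0.4 to 0.825 m from the base axis. Payload 7 kg.
Tool frame: the origin (TCP) lies at the very end of the fingers, on their centre line; the grasp point (between the pads) lies 19 mm behind it; z points along the fingers, y is the line along which they close (so a half turn about z gives the same grasp; the last joint's range is limited). The gripper opens to 88 mm and grips with 3 to 60 N. Pads are 19 mm wide; open, the fingers measure 130 mm over their backs; the gripper's body (78 mm by 193 mm) begins 47 mm behind the grasp point.
Start: joints at [-58.894, 20.546, 0.682, 0, -70.136, -16.507], TCP at [0.17, -0.653, 0.227] pointing down, gripper open.
Joint ranges: [-176.03, 176.03], [-82.01, 121.73], [-58.28, 71.71], [-173.87, 95.51], [-174.79, -0.11], [-173.66, 173.66]. Speed limits (degrees/s): [136.94, 136.94, 172.46, 180, 180, 180].

### API

Orientations are given as [roll, pitch, yaw] about the fixed x, y, z axes, in that order (R = Rz(yaw) Ry(pitch) Rx(roll)).
In Python, from plant import ctrl, cams, workorder gives the robot as it stands.
- The arm moves only by the tool play_rows, never from a script. Its argument "motion" is a list of rows, each an object of numbers: "x", "y", "z": the shift along the tool's x, y, z normalised to -1 to 1, where 1 is 0.025 m; "rx", "ry", "rz": the turn, a rotation vector about the tool's x, y, z normalised to -1 to 1, where 1 is 4 degrees. A call has 1 to 20 rows; each row shifts and turns the commanded pose from where the row before left it, along the tool's axes as they then stand; what a row does not reach is not made up. A row lasts 1/8 s, in which the tool goes at most 62.5 mm and 10.7 degrees, less where a joint would pass 70% of its speed; a pose out of reach is approached as far as the arm can. A call with a number of a shift or a turn outside -1 to 1 is refused whole. A call with a gripper value outside its range is refused whole. "fingers" is the opening, from -1 (shut) to 1 (fully open), set as the call begins (left out, the last holds). The fingers move at their own pace and stop on an object; the grip force is fixed at half the most. Time passes only in rows, so rows that do not move let the fingers close. It gives the time, the measured TCP pose, the force, the opening and the grip force at its end, in the units of the state.
- ctrl.get_obs(): the state, without advancing time (a new reading comes with each control period).
- cams.snapshot(name): name is "scene" or "top" or "wrist"; returns the picture (400x640x3 uint8, blue, green, red); there is no depth.
- cams.get_calibration(name): a dict with "vertical_fov" (degrees; the focal length in pixels is half the picture's height over the tangent of half this angle, whatever the lens; pixels are square), "cx", "cy" (the principal point, pixels), "k1" (the pictures are not rectified: a ray, as slopes to the right and down, at radius r is drawn at 1 + k1 r^2 times it, then the intrinsics apply), "position" and "rotation" of the camera in the world. Camera axes: x right, y up, looking along -z (the intrinsics and any distortion apply to the point x, -y, -z); pixel columns grow to the right and rows downward; lengths in m; the calibration is good to about 2 mm. A picture is of the moment at which its call begins: read the wrist's pose just before it. get_calibration takes no time and is no camera call; for the wrist camera it gives the pose at the moment of the call.
- workorder.close_job(): hands the job in; it is judged then, once.
The state is a dict: "clock": time; "joint_pos": joint angles; "qvel": joint speeds; "tau": joint torques, N m; "tool_pos": TCP position; "orientation": TCP orientation; "force": force on the tool from outside, world axes, zero at the start; "moment": the same for the moment, N m; "opening": finger opening in m; "gripper_force": force on a finger pad.
Only numpy, scipy, OpenCV 4.12 (cv2) and the standard library are available. Lean on these libraries where they do the work, as an engineer would, in place of code of your own. Each camera call takes 0.05 s, during which the arm holds its last target. There are 200 camera calls.

### The job

Put the washed ramekins away in the open drawer of the little wooden drawer unit: the tapered round ones nested in one stack, the tapered square ones nested in another, one stack each side of the drawer's low divider. The straight-sided fluted ones will not nest, so they do not belong in the drawer: stand each of them upright on the chopping board, one of them being in the drawer now. Then push the drawer fully home, past its catch, and leave the mug alone.

Things in the scene. Friction and masses are not known exactly. Their poses are not given: they have to be found in the camera images.
- round_1: round nesting ramekin, white stoneware, 160 g, 50 high; origin at centre of underside. Smooth tapered foot (41 wide, 54 at 30 high), then a ledge out to an upright band 65 in diameter, 30 to 50 high: grip there. Mouth 60 wide. Centred in another, its foot sinks 30, its ledge rests on that rim and its origin is 20 above the other's. Starts in the drawer, one side of the divider; always present
- round_2: like round_1 in shape and size; starts on the worktop at the left
- round_3: like round_1 in shape and size; starts on the worktop at the left; may be absent
- square_1: square nesting ramekin, white stoneware, 160 g, 50 high; origin at centre of underside. Foot 40 wide, 53 at 30 high, then a ledge out to an upright band 62 across the flats (which face its own x and y), 30 to 50 high: grip there. Mouth 57 wide. Nests in another square one when sides line up (quarter turns alike), origin 20 above the other's. Starts on the worktop at the left
- square_2: like square_1 in shape and size; starts on the worktop at the left
- square_3: like square_1 in shape and size; starts on the worktop at the left; may be absent
- straight_1: straight-sided round ramekin, white stoneware, 180 g, 50 high, fluted upright wall, 65 in diameter from bottom to rim, so it nests in nothing; origin at centre of underside. Starts in the drawer, on the other side of the divider from round_1; always present
- straight_2: like straight_1 in shape and size; starts on the worktop at the left; may be absent
- unit: fixed low drawer unit of pale wood on the worktop, 200 deep (own x) x 300 wide (own y) x 134 high; origin at the centre of its underside; its front looks to its own -x, towards the robot, turned a little. A tea carton is fixed on its top at the back
- drawer (a joint): opening of the unit's one drawer in m: 0 home, 0.165 fully out; opens along the unit's own -x; starts 0.14 to 0.165 open. Slides with 1 to 2 N; from 10 to 4 mm before home a sprung roller catch resists with up to about 6 N, then draws it the last 4 mm home. The unit's mouth clears 98 over the drawer's floor: a nested stack of three (90) passes
- drawer_in (a point): centre of the drawer's inner floor, moving with it, axes as the unit's. Floor 186 (x) x 258 (y), 22 above the worktop, parted by a 6 thick divider along x at y = 0 into two bays. Sides, back and divider stand 28 over the floor. The wooden front's inner face is 93 from here towards -x, its top 106 over the floor; the unit's front edge is at x = opening - 93
- drawer_front (a point): centre of the outer face of the drawer's wooden front, 296 wide x 122 high x 16 thick, moving with it, axes as the unit's. A steel bar handle, 110 long along y and 11 thick, stands 35 off the face (to its middle), 28 above this point
- board: fixed wooden chopping board lying on the worktop at the right, 225 (own x) x 335 (own y) x 19 thick; origin at the centre of its underside
- mug_1: white mug with handle, 84 x 113 x 88, behind the board: a bystander; origin at the centre of its underside
Things that resemble listed ones, but are neither listed nor needed, are in the scene too. What is shaped like the round_2 but pink or purple is not meant. Leave any green look-alike of the round_3 alone.

How it is judged:
By the outcome, as a careful person would: the job done as asked, in the order asked, and still so for the second after the job is handed in, with the robot touching nothing.
Of round_3, square_3, straight_2 only 2 to 3 are there at a start; the rules pass over those that are not, and their reading is None.
At some moment in a run one of straight_1, straight_2 may be knocked a few centimetres aside while the robot is not near it.
It also fails if it takes over 208 s, if anything falls off the work surface, if the arm or the gripper's body presses on something with over 40 N, if the wrist force passes 120 N, or if a joint passes its speed limit or range.

## Working session

There is one attempt and no reset: what is moved stays moved. The work goes in short steps, Python scripts to look and compute and a tool call to move; the robot and the scene stay as the last step left them, time stands still between calls to the robot, and variables do not carry over. Pictures are saved under pics/ and viewed, at most 14 in all, crops included, and the job is handed in when it is done.

Besides the shell and the picture viewer there is one more tool, called after "Call:" in YAML: its name, and indented under it one key for each argument. play_rows: Moves the arm, as the interface text tells. Its arguments: {"type":"object","properties":{"motion":{"type":"array"},"fingers":{"type":"number"}},"required":["motion"]}

```bash
mkdir -p pics; ls
python3 - <<'E'
from plant import ctrl,cams
import cv2
o=ctrl.get_obs();print(o)
for n in("scene","top"):
    cv2.imwrite(f"pics/{n}0.png",cams.snapshot(n));print(n,cams.get_calibration(n))
E
```

```text
pics
{'clock': 0.0, 'joint_pos': array([-5.88940940e+01,  2.05916861e+01,  6.34798089e-01, -1.95757091e-02,
       -7.01348160e+01, -1.65093447e+01]), 'qvel': array([ 0.01587529,  0.05818956,  0.07590429, -0.01940866, -0.02913907,
       -0.0182645 ]), 'tau': array([-1.87415446e-05, -5.82722068e+01,  2.93061233e+01,  6.99689895e+00,
        6.94057730e-03, -1.61921876e-04]), 'tool_pos': array([ 0.16999145, -0.65275542,  0.22562934]), 'orientation': array([ 1.79906847e+02, -8.41835599e-03, -1.65410099e+02]), 'force': array([-0.5045601 , -0.11564282,  0.53233901]), 'moment': array([ 0.04611513,  0.06207647, -0.02888972]), 'gripper_force': 0.0, 'opening': 0.08773906148433754}
scene {'vertical_fov': 44.162222511371375, 'cx': 322.46938541763035, 'cy': 202.95434724407187, 'k1': -0.03812569926098159, 'position': array([0.00320757, 1.15750301, 0.76018647]), 'rotation': array([ 6.21500981e+01, -9.21317016e-02, -1.53389971e+02])}
top {'vertical_fov': 54.36422961786052, 'cx': 318.91074507454175, 'cy': 198.40608775951128, 'k1': -0.04255555339692737, 'position': array([ 0.41638397, -0.00638448,  1.2245567 ]), 'rotation': array([  9.19629722,   0.44269878, -90.50689491])}
```

View pics/top0.png

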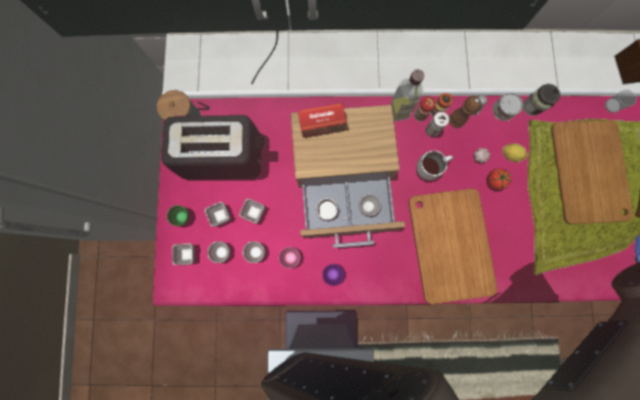

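View pics/scene0.png

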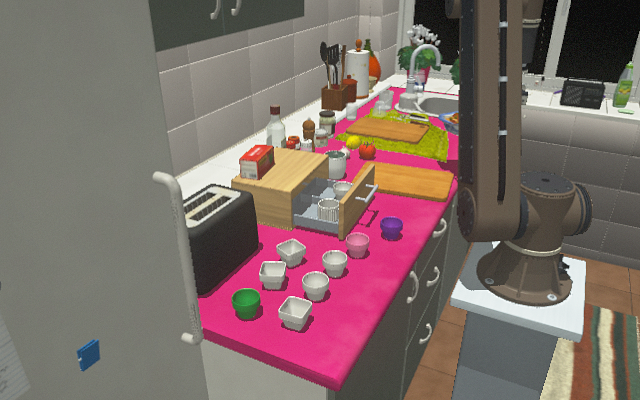

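```bash
cat > h.py <<'E'
import numpy as np,cv2
from scipy.spatial.transform import Rotation as R
from plant import ctrl,cams
def cam(n):
    c=cams.get_calibration(n); f=200/np.tan(np.radians(c['vertical_fov'])/2)
    return dict(f=f,cx=c['cx'],cy=c['cy'],k=c['k1'],p=np.array(c['position']),R=R.from_euler('xyz',c['rotation'],degrees=True).as_matrix())
def ray(c,u,v):
    d=np.array([(u-c['cx'])/c['f'],(v-c['cy'])/c['f']]);s=d.copy()
    for _ in range(20): s=d/(1+c['k']*(s@s))
    return c['R']@np.array([s[0],-s[1],-1])
def atz(c,u,v,z):
    r=ray(c,u,v); return c['p']+r*(z-c['p'][2])/r[2]
def proj(c,P):
    q=(np.atleast_2d(P)-c['p'])@c['R']; s=np.c_[q[:,0],-q[:,1]]/-q[:,2:]
    s=s*(1+c['k']*(s**2).sum(1,keepdims=True)); return s*c['f']+[c['cx'],c['cy']]
def tri(obs):
    A=np.zeros((3,3));b=np.zeros(3)
    for c,u,v in obs:
        r=ray(c,u,v);r/=np.linalg.norm(r);M=np.eye(3)-np.outer(r,r);A+=M;b+=M@c['p']
    return np.linalg.solve(A,b)
E
python3 - <<'E'
from h import *
t=cv2.imread('pics/top0.png');s=cv2.imread('pics/scene0.png')
a=cv2.resize(t[180:280,160:410],(800,320),interpolation=3)
b=cv2.resize(s[170:340,220:410][:, :],(313,280),interpolation=3)
b=cv2.resize(s[230:335,225:405],(480,280),interpolation=3)
d=cv2.resize(s[170:230,300:370],(320,280),interpolation=3)
cv2.imwrite('pics/crop1.png',np.vstack([a,np.hstack([b,d])]))
c=cam('top');cs=cam('scene')
for n,u,v in [('sqA',218,214),('sqB',252,211),('sqC',183,254),('rA',219,252),('rB',255,252),('pink',290,257),('purple',334,274),('d1',327,210),('d2',369,206),('green',180,215)]:
    print(n,atz(c,u,v,.05)[:2].round(3))
for n,u,v in [('b1',413,197),('b2',477,190),('b3',496,296),('b4',426,303)]: print(n,atz(c,u,v,.019)[:2].round(3))
for n,u,v in [('unitFL',299,179),('unitFR',399,173),('unitBL',291,111),('unitBR',393,106)]: print(n,atz(c,u,v,.134)[:2].round(3))
for n,u,v in [('frontL',301,235),('frontR',404,228)]: print(n,atz(c,u,v,.128)[:2].round(3))
print('mug',atz(c,433,165,.088))
E
```

```text
sqA [0.562 0.309]
sqB [0.57  0.205]
sqC [0.441 0.412]
rA [0.446 0.303]
rB [0.446 0.194]
pink [0.43  0.089]
purple [ 0.379 -0.042]
d1 [ 0.571 -0.023]
d2 [ 0.582 -0.151]
green [0.559 0.426]
b1 [ 0.613 -0.294]
b2 [ 0.634 -0.498]
b3 [ 0.306 -0.534]
b4 [ 0.289 -0.319]
unitFL [0.65  0.057]
unitFR [ 0.665 -0.23 ]
unitBL [0.855 0.081]
unitBR [ 0.868 -0.221]
frontL [0.49  0.052]
frontR [ 0.507 -0.239]
mug [ 0.6986349  -0.34275844  0.088     ]
```

View pics/crop1.png

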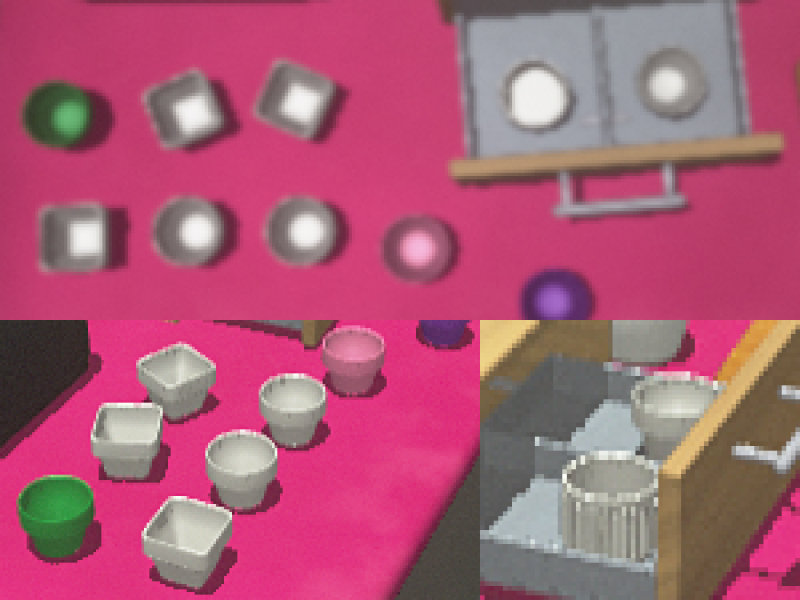

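The crop shows the following:
- **Round tapered, white:** scene (316,286) and (335,263), top (219,252) and (255,252). These are round_2 and round_3. The pink, purple and green ones are decoys.
- **Square:** top (218,214), (252,211) and (183,254).
- **In the drawer:** fluted straight_1 in the left bay at top (327,210), and tapered round_1 in the right bay at top (369,206).
- **straight_2:** absent.

Next I'll move over the drawer to look with the wrist camera.

```bash
cat >> h.py <<'E'
def plan(x,y,z,yaw,start=None):
    o=ctrl.get_obs();p=np.array(o['tool_pos']);r=o['orientation'][2]
    if start is not None: p=np.array(start[:3]);r=start[3]
    dy=(yaw-r+180)%360-180
    M=R.from_euler('xyz',[180,0,yaw],degrees=True).as_matrix()
    d=M.T@(np.array([x,y,z])-p)/.025
    print('t',round(o['clock'],2),'rz',round(-dy/4,2),'then xyz',d.round(2))
E
python3 - <<'E'
from h import *
plan(.50,-.09,.33,-176.7)
E
```

```text
t 0.1 rz 2.82 then xyz [-14.47  21.71  -4.17]
```

Call:
play_rows:
  motion:
    - {"rz": 0.94, "y": 1, "z": -0.5}
    - {"rz": 0.94, "y": 1, "z": -0.5}
    - {"rz": 0.94, "y": 1, "z": -0.5}
    - {"x": -0.8, "y": 1, "z": -0.2}
    - {"x": -0.8, "y": 1, "z": -0.2}
    - {"x": -0.8, "y": 1, "z": -0.2}
    - {"x": -0.8, "y": 1, "z": -0.2}
    - {"x": -0.8, "y": 1, "z": -0.2}
    - {"x": -0.8, "y": 1, "z": -0.2}
    - {"x": -0.8, "y": 1, "z": -0.2}
    - {"x": -0.8, "y": 1, "z": -0.2}
    - {"x": -0.8, "y": 1, "z": -0.2}
    - {"x": -0.8, "y": 1, "z": -0.2}
    - {"x": -0.8, "y": 1, "z": -0.2}
    - {"x": -0.8, "y": 1, "z": -0.2}
    - {"x": -0.8, "y": 1, "z": -0.2}
    - {"x": -0.8, "y": 1}
    - {"x": -0.8, "y": 1}
    - {"x": -0.8, "y": 1}
    - {"x": -0.8, "y": 1}

```text
$.motion[0]: bad value
```

Run:
```python
from h import *
cv2.imwrite('pics/w1.png',cams.snapshot('wrist'));c=cam('wrist');o=ctrl.get_obs();print(c,o['tool_pos'],o['orientation'],o['qvel'],o['opening'])
import pickle;pickle.dump(c,open('w1.pkl','wb'))
```

```text
{'f': np.float64(283.5591779737943), 'cx': 318.6948519976194, 'cy': 199.72127438501238, 'k': -0.03535048588882007, 'p': array([ 0.09082112, -0.67238614,  0.38375944]), 'R': array([[-2.52372567e-01, -9.22988695e-01, -2.90516705e-01],
       [ 9.67629828e-01, -2.40488438e-01, -7.65364384e-02],
       [ 7.76358574e-04, -3.00428327e-01,  9.53804077e-01]])} [ 0.17001883 -0.65283635  0.22581502] [ 1.79923471e+02 -7.97926341e-03 -1.65406229e+02] [-0.05078387 -0.15251842  0.15557131  0.00686752 -0.03086571 -0.06428858] 0.08754373966924198
```

View pics/w1.png

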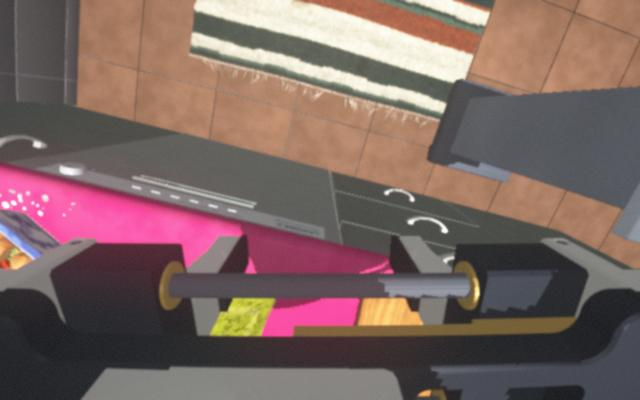

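The wrist view from the start pose shows only the gripper and floor. The move was refused because each row seems to need all six numbers, so I'll write them out.

Call:
play_rows:
  motion:
    - {"x": 0, "y": 1, "z": -0.5, "rx": 0, "ry": 0, "rz": 0.94}
    - {"x": 0, "y": 1, "z": -0.5, "rx": 0, "ry": 0, "rz": 0.94}
    - {"x": 0, "y": 1, "z": -0.5, "rx": 0, "ry": 0, "rz": 0.94}
    - {"x": -0.8, "y": 1, "z": -0.2, "rx": 0, "ry": 0, "rz": 0}
    - {"x": -0.8, "y": 1, "z": -0.2, "rx": 0, "ry": 0, "rz": 0}
    - {"x": -0.8, "y": 1, "z": -0.2, "rx": 0, "ry": 0, "rz": 0}
    - {"x": -0.8, "y": 1, "z": -0.2, "rx": 0, "ry": 0, "rz": 0}
    - {"x": -0.8, "y": 1, "z": -0.2, "rx": 0, "ry": 0, "rz": 0}
    - {"x": -0.8, "y": 1, "z": -0.2, "rx": 0, "ry": 0, "rz": 0}
    - {"x": -0.8, "y": 1, "z": -0.2, "rx": 0, "ry": 0, "rz": 0}
    - {"x": -0.8, "y": 1, "z": -0.2, "rx": 0, "ry": 0, "rz": 0}
    - {"x": -0.8, "y": 1, "z": -0.2, "rx": 0, "ry": 0, "rz": 0}
    - {"x": -0.8, "y": 1, "z": -0.2, "rx": 0, "ry": 0, "rz": 0}
    - {"x": -0.8, "y": 1, "z": -0.2, "rx": 0, "ry": 0, "rz": 0}
    - {"x": -0.8, "y": 1, "z": -0.2, "rx": 0, "ry": 0, "rz": 0}
    - {"x": -0.8, "y": 1, "z": -0.2, "rx": 0, "ry": 0, "rz": 0}
    - {"x": -0.8, "y": 1, "z": 0, "rx": 0, "ry": 0, "rz": 0}
    - {"x": -0.8, "y": 1, "z": 0, "rx": 0, "ry": 0, "rz": 0}
    - {"x": -0.8, "y": 1, "z": 0, "rx": 0, "ry": 0, "rz": 0}
    - {"x": -0.8, "y": 1, "z": 0, "rx": 0, "ry": 0, "rz": 0}

```text
clock: 2.65
tool_pos: [0.4712, -0.1347, 0.3289]
orientation: [180.0, -0.0, -176.7]
force: [0.2, -0.9, -0.8]
opening: 0.0877
gripper_force: 0.0
```

Run:
```python
from h import *
cv2.imwrite('pics/w1.png',cams.snapshot('wrist'));c=cam('wrist');o=ctrl.get_obs();print(c['p'],o['tool_pos'],o['orientation'],abs(o['qvel']).max(),o['opening'])
import pickle;pickle.dump(c,open('w1.pkl','wb'))
```

```text
[ 0.39123177 -0.13640136  0.48647523] [ 0.47299439 -0.13274913  0.32857686] [ 1.79965531e+02  5.74143428e-03 -1.76641810e+02] 4.41307210058544 0.0876506333909269
```

View pics/w1.png

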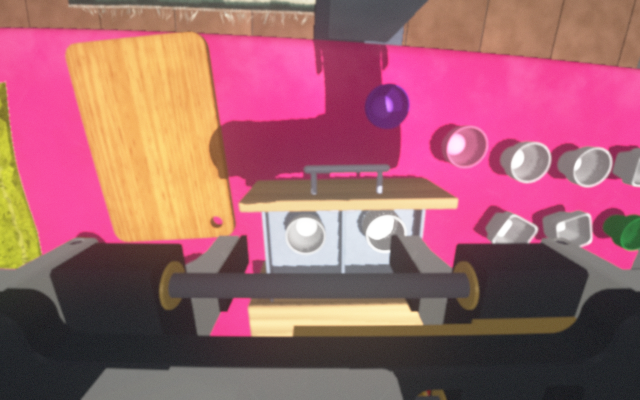

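```bash
cat > fit.py <<'E'
from h import *
import pickle
from scipy.optimize import minimize
def model(kind):
    if kind=='round':
        prof=[(0,.0205),(.03,.027),(.03,.0325),(.05,.0325)]
    elif kind=='straight': prof=[(0,.0325),(.05,.0325)]
    else: prof=[(0,.020),(.03,.0265),(.03,.031),(.05,.031)]
    if kind=='square': a=[(1,1),(1,-1),(-1,1),(-1,-1)]
    else: a=[(np.cos(t),np.sin(t)) for t in np.linspace(0,2*np.pi,48)]
    return np.array([(r*x,r*y,z) for z,r in prof for x,y in a])
U=6
def fit(kind,guess,views,fn,free_z=True):
    """views: list of (img,cam); fn(img crop)->float mask; guess x,y,z,yaw"""
    M=model(kind);dat=[]
    for im,c in views:
        u,v=proj(c,[guess[0],guess[1],guess[2]+.025])[0]; h=int(.055*c['f']/np.linalg.norm(c['p']-guess[:3])+3)
        u0,v0=int(u)-h,int(v)-h; cr=im[v0:v0+2*h,u0:u0+2*h]
        m=fn(cv2.resize(cr,None,fx=U,fy=U,interpolation=1)).astype(np.uint8)
        n,l,st,ce=cv2.connectedComponentsWithStats(m)
        k=l[l.shape[0]//2-8*U//4:l.shape[0]//2+8*U//4,l.shape[1]//2-8*U//4:l.shape[1]//2+8*U//4].ravel();k=k[k>0]
        i=np.bincount(k).argmax(); m=(l==i).astype(np.uint8)
        cs,_=cv2.findContours(m,0,1); m[:]=0
        cv2.fillPoly(m,[cv2.convexHull(max(cs,key=cv2.contourArea))],1)
        dat.append((c,u0,v0,m))
    def cost(q):
        x,y,yw=q[0],q[1],q[3] if kind=='square' else 0; t=0
        P=M@np.array([[np.cos(yw),np.sin(yw),0],[-np.sin(yw),np.cos(yw),0],[0,0,1]])+[x,y,q[2]]
        for c,u0,v0,m in dat:
            uv=(proj(c,P)-[u0,v0]+.5)*U-.5
            s=np.zeros_like(m);cv2.fillConvexPoly(s,cv2.convexHull((uv*16).astype(np.int32)),1,shift=4)
            t+=(s!=m).sum()/m.sum()
        return t/len(dat)
    best=None
    for y0 in (np.radians([0,22,45,67]) if kind=='square' else [0]):
        q=np.array([*guess[:3],y0]);s=np.array([q]+[q+d for d in np.diag([.01,.01,.006,.25])])
        r=minimize(cost,q,method='Nelder-Mead',options=dict(initial_simplex=s,maxiter=220,xatol=1e-4,fatol=1e-4))
        if best is None or r.fun<best.fun: best=r
    q=best.x; return q[:3].round(4),round(np.degrees(q[3])%90,1),round(best.fun,3)
def low_s(cr):
    hsv=cv2.cvtColor(cr,cv2.COLOR_BGR2HSV); return (hsv[...,1]<110)&(hsv[...,2]>45)
E
python3 - <<'E'
from fit import *
t=cv2.imread('pics/top0.png');s=cv2.imread('pics/scene0.png');w=cv2.imread('pics/w1.png')
ct,cs=cam('top'),cam('scene');cw=pickle.load(open('w1.pkl','rb'))
V=[(t,ct),(s,cs)];W=V+[(w,cw)]
for n,k,x,y,vs in [('sqA','square',.562,.309,V),('sqB','square',.57,.205,V),('sqC','square',.441,.412,V),('rA','round',.446,.303,V),('rB','round',.446,.194,V),('rA','round',.446,.303,W),('rB','round',.446,.194,W)]:
    print(n,fit(k,np.array([x,y,0.]),vs,low_s))
print(t[188:230:3,338],t[206,345:390:4],w[235,270:440:10],s[185:225:4,328])
E
```

```text
sqA (array([0.5621, 0.3136, 0.0031]), np.float64(24.6), np.float64(0.231))
sqB (array([ 0.5731,  0.2089, -0.0039]), np.float64(66.6), np.float64(0.209))
sqC (array([0.4407, 0.4149, 0.0007]), np.float64(2.2), np.float64(0.188))
rA (array([ 0.4473,  0.3069, -0.0018]), np.float64(9.0), np.float64(0.3))
rB (array([ 0.4472,  0.2001, -0.0032]), np.float64(11.8), np.float64(0.211))
rA (array([0.447 , 0.3046, 0.007 ]), np.float64(2.8), np.float64(0.216))
rB (array([ 0.4473,  0.2013, -0.002 ]), np.float64(82.4), np.float64(0.181))
[[167 160 156]
 [167 159 155]
 [167 158 155]
 [169 161 159]
 [167 160 156]
 [167 160 157]
 [148 143 144]
 [117 115 118]
 [108 106 111]
 [119 114 117]
 [160 152 151]
 [171 162 159]
 [171 162 159]
 [128 145 167]] [[163 155 152]
 [133 128 127]
 [166 158 155]
 [160 154 152]
 [127 129 135]
 [216 220 221]
 [230 233 233]
 [196 200 202]
 [136 140 144]
 [140 136 135]
 [156 148 146]
 [125 119 121]] [[202 188 185]
 [234 224 219]
 [214 217 219]
 [223 224 226]
 [227 229 230]
 [167 168 171]
 [236 226 220]
 [133 126 124]
 [239 230 224]
 [238 229 222]
 [254 254 254]
 [255 255 255]
 [150 151 156]
 [133 135 144]
 [192 185 185]
 [214 199 202]
 [166  82 250]] [[114 116 110]
 [193 190 178]
 [188 185 173]
 [185 182 171]
 [149 160 163]
 [152 161 162]
 [151 163 164]
 [127 134 139]
 [133 143 144]
 [172 172 165]]
```

```bash
cat >> fit.py <<'E'
def otsu_s(cr):
    S=cv2.cvtColor(cr,cv2.COLOR_BGR2HSV)[...,1]; th,_=cv2.threshold(S,0,255,cv2.THRESH_OTSU); return S<th
E
python3 - <<'E'
from fit import *
t=cv2.imread('pics/top0.png');s=cv2.imread('pics/scene0.png');w=cv2.imread('pics/w1.png')
ct,cs=cam('top'),cam('scene');cw=pickle.load(open('w1.pkl','rb'))
rows=[]
for n,k,x,y in [('sqA','square',.562,.31),('sqB','square',.57,.207),('sqC','square',.441,.413),('rA','round',.446,.305),('rB','round',.446,.2)]:
    for nm,v in (('t',(t,ct)),('s',(s,cs)),('w',(w,cw))):
        if nm=='w' and n[0]=='s':continue
        try: q=fit(k,np.array([x,y,0.]),[v],otsu_s)
        except Exception as e: q=e
        print(n,nm,q)
    print(n,fit(k,np.array([x,y,0.]),[(t,ct),(s,cs)],otsu_s))
a=[]
for im,c in((t,ct),(s,cs)):
    for x,y in((.562,.31),(.446,.305)):
        u,v=proj(c,[x,y,.025])[0].astype(int);cr=cv2.resize(im[v-20:v+20,u-20:u+20],(200,200),interpolation=1)
        a.append(np.vstack([cr,cv2.cvtColor(otsu_s(cr).astype(np.uint8)*255,8)]))
cv2.imwrite('pics/m.png',np.hstack(a))
E
```

```text
sqA t (array([0.5627, 0.3134, 0.0023]), np.float64(24.1), np.float64(0.063))
sqA s (array([0.4383, 0.4807, 0.1588]), np.float64(15.4), np.float64(0.219))
sqA (array([0.5623, 0.3131, 0.003 ]), np.float64(24.3), np.float64(0.229))
sqB t (array([ 0.5727,  0.2084, -0.006 ]), np.float64(65.4), np.float64(0.044))
sqB s (array([0.4354, 0.4558, 0.1698]), np.float64(13.2), np.float64(0.213))
sqB (array([ 0.5726,  0.2082, -0.0035]), np.float64(66.5), np.float64(0.222))
sqC t (array([ 0.4422,  0.4182, -0.0079]), np.float64(3.4), np.float64(0.059))
sqC s (array([0.4364, 0.4167, 0.006 ]), np.float64(1.8), np.float64(0.276))
sqC (array([0.4409, 0.4151, 0.0006]), np.float64(1.7), np.float64(0.188))
rA t (array([ 0.4472,  0.3071, -0.0017]), np.float64(13.1), np.float64(0.022))
rA s (array([0.3389, 0.525 , 0.1787]), np.float64(27.8), np.float64(0.487))
rA w (array([0.4475, 0.3087, 0.0032]), np.float64(86.3), np.float64(0.027))
rA (array([ 0.4474,  0.3072, -0.0027]), np.float64(11.6), np.float64(0.3))
rB t (array([ 0.4472,  0.1992, -0.0006]), np.float64(7.8), np.float64(0.026))
rB s (array([0.3629, 0.405 , 0.1404]), np.float64(2.4), np.float64(0.313))
rB w (array([ 0.4476,  0.2046, -0.    ]), np.float64(8.0), np.float64(0.018))
rB (array([ 0.4475,  0.1999, -0.0036]), np.float64(9.5), np.float64(0.222))
```

View pics/m.png

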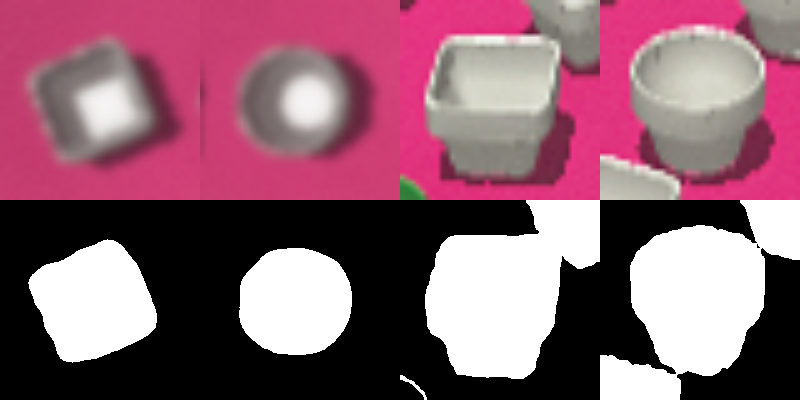

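The Otsu masks are clean, and the top and wrist fits agree with each other and with height 0. Next is an enlarged, stationary view of the drawer.

Run:
```python
from h import *
im=cams.snapshot('wrist');cv2.imwrite('pics/w2.png',im);c=cam('wrist');o=ctrl.get_obs();print(c['p'],o['tool_pos'],o['orientation'],abs(o['qvel']).max())
import pickle;pickle.dump(c,open('w2.pkl','wb'))
a=cv2.resize(im[150:300,230:470],(800,500),interpolation=3)
cv2.imwrite('pics/w2c.png',a)
```

```text
[ 0.39034999 -0.13751053  0.48645599] [ 0.4719884  -0.13380501  0.32847602] [ 1.79981132e+02 -4.11409832e-02 -1.76566044e+02] 2.494566542684194
```

View pics/w2c.png

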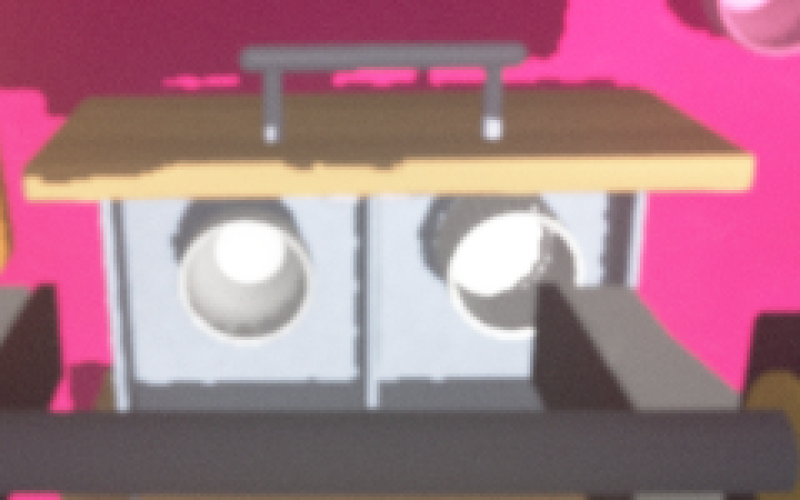

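Run:
```python
from h import *
import pickle
c=pickle.load(open('w2.pkl','rb'));ct=cam('top')
f=lambda u,v,z:atz(c,230+u/3.333-.35,150+v/3.333-.35,z)[:2].round(4)
for n,u,v,z in [('A',24,180,.128),('B',755,155,.128),('C',28,200,.128),('D',752,190,.128),('div front',368,200,.050),('div back',373,405,.05),('wallL',112,200,.05),('wallLb',125,408,.05),('wallR',640,200,.05),('round1',246,280,.072),('straight1',514,271,.072),('r1L',183,280,.072),('r1R',310,280,.072),('r1T',246,220,.072),('r1B',246,340,.072)]: print(n,f(u,v,z))
# top view + wrist triangulation of centres
w=lambda u,v:(c,230+u/3.333-.35,150+v/3.333-.35)
print(tri([w(246,280),(ct,369.0,206)]),tri([w(514,271),(ct,327,210)]))
# handle/corner triangulation check
print(tri([w(28,190),(ct,301,235)]),tri([w(753,172),(ct,404,228)]))
```

```text
A [ 0.515  -0.2395]
B [0.4869 0.0516]
C [ 0.5234 -0.2381]
D [0.5015 0.0535]
div front [ 0.5422 -0.0934]
div back [ 0.6563 -0.0812]
wallL [ 0.5498 -0.2186]
wallLb [ 0.6661 -0.2118]
wallR [0.5342 0.0403]
round1 [ 0.5785 -0.1505]
straight1 [ 0.5662 -0.023 ]
r1L [ 0.5803 -0.1806]
r1R [ 0.5766 -0.1199]
r1T [ 0.5479 -0.1518]
r1B [ 0.6104 -0.1491]
[ 0.57912773 -0.1496987   0.06989583] [ 0.56776708 -0.02262009  0.06921383]
[ 0.39005895 -0.03267663  0.67035307] [ 0.43368919 -0.14855679  0.49085515]
```

Run:
```python
from h import *
ct=cam('top');t=cv2.imread('pics/top0.png');hs=cv2.cvtColor(cv2.GaussianBlur(t,(3,3),0),cv2.COLOR_BGR2HSV).astype(float)
def edge(cols,r0,r1,val,th,z):
    P=[]
    for u in cols:
        col=val[r0:r1,u]-th; i=np.where(col[:-1]*col[1:]<0)[0]
        if len(i): i=i[-1]; P.append(atz(ct,u,r0+i+col[i]/(col[i]-col[i+1]),z)[:2])
    P=np.array(P);m=np.ones(len(P),bool)
    for _ in range(3):
        k=np.polyfit(P[m,1],P[m,0],1);e=P[:,0]-np.polyval(k,P[:,1]);m=abs(e)<.002
    print(m.sum(),len(P),'yaw',-np.degrees(np.arctan(k[0])),'x at y=-.09',np.polyval(k,-.09))
S=hs[...,1]
print(S[222:244,315],S[222:244,395])
edge([*range(304,336),*range(374,402)],222,244,S,150,.128)
G=hs[...,2]
# unit top front edge: brightness wood -> dark
print(t[168:186,312].tolist(),t[168:186,385].tolist())
r=t[...,2].astype(float)-t[...,0]
edge(range(302,394),166,190,r,20,.134)
# ends of front strip
for v in (230,233): print(S[v,294:308].round(),)
```

```text
[ 16.  16.  16.  15.  13.   8.  24.  60.  86.  93.  96.  95.  93.  92.
 111. 147. 165. 170. 170. 171. 172. 173.] [ 89.  94.  96.  97.  98.  96.  96.  96. 123. 152. 164. 168. 169. 170.
 170. 170. 171. 170. 170. 170. 171. 171.]
53 56 yaw 3.9892611657254 x at y=-.09 0.4904377978319132
[[122, 161, 196], [123, 164, 200], [129, 172, 209], [132, 176, 212], [130, 174, 211], [129, 172, 208], [127, 169, 204], [123, 163, 198], [111, 145, 178], [91, 112, 136], [79, 86, 102], [78, 77, 89], [80, 78, 87], [80, 78, 87], [80, 77, 87], [81, 79, 88], [90, 86, 94], [119, 112, 116]] [[118, 157, 189], [111, 148, 179], [99, 131, 158], [80, 99, 120], [74, 80, 92], [74, 74, 82], [73, 73, 81], [75, 73, 81], [76, 75, 83], [77, 74, 83], [84, 82, 89], [106, 103, 105], [134, 129, 128], [147, 141, 139], [151, 144, 142], [152, 145, 143], [153, 146, 144], [154, 146, 144]]
82 85 yaw 4.418578065271521 x at y=-.09 0.6602444456466351
[173. 173. 173. 171. 168. 155. 131. 105. 101.  99.  97.  90.  85.  83.]
[173. 173. 172. 172. 166. 148. 113. 100.  97.  96.  97.  96.  96.  95.]
```

Run:
```python
from h import *
plan(.567,-.023,.10,-175.8)
plan(.567,-.023,.051,-175.8)
plan(.49,-.38,.072,-175.8,(.567,-.023,.051,-175.8))
```

```text
t 2.75 rz -0.19 then xyz [-4.11  4.14  9.14]
t 2.75 rz -0.19 then xyz [-4.11  4.14 11.1 ]
t 2.75 rz -0.0 then xyz [  4.12 -14.02  -0.84]
```

Call:
play_rows:
  motion:
    - {"x": -0.82, "y": 0.83, "z": 0.6, "rx": 0, "ry": 0, "rz": -0.19}
    - {"x": -0.82, "y": 0.83, "z": 0.6, "rx": 0, "ry": 0, "rz": 0}
    - {"x": -0.82, "y": 0.83, "z": 0.6, "rx": 0, "ry": 0, "rz": 0}
    - {"x": -0.82, "y": 0.83, "z": 0.6, "rx": 0, "ry": 0, "rz": 0}
    - {"x": -0.82, "y": 0.83, "z": 0.6, "rx": 0, "ry": 0, "rz": 0}
    - {"x": 0, "y": 0, "z": 1, "rx": 0, "ry": 0, "rz": 0}
    - {"x": 0, "y": 0, "z": 1, "rx": 0, "ry": 0, "rz": 0}
    - {"x": 0, "y": 0, "z": 1, "rx": 0, "ry": 0, "rz": 0}
    - {"x": 0, "y": 0, "z": 1, "rx": 0, "ry": 0, "rz": 0}
    - {"x": 0, "y": 0, "z": 1, "rx": 0, "ry": 0, "rz": 0}
    - {"x": 0, "y": 0, "z": 1, "rx": 0, "ry": 0, "rz": 0}
    - {"x": 0, "y": 0, "z": 1, "rx": 0, "ry": 0, "rz": 0}
    - {"x": 0, "y": 0, "z": 0.7, "rx": 0, "ry": 0, "rz": 0}
    - {"x": 0, "y": 0, "z": 0.4, "rx": 0, "ry": 0, "rz": 0}
    - {"x": 0, "y": 0, "z": 0, "rx": 0, "ry": 0, "rz": 0}
  fingers: 0.8

```text
clock: 4.62
tool_pos: [0.5658, -0.025, 0.0507]
orientation: [-180.0, -0.1, -175.9]
force: [-0.1, -1.3, -0.6]
opening: 0.0788
gripper_force: 0.0
```

Run:
```python
from h import *
im=cams.snapshot('wrist');cv2.imwrite('pics/w3.png',im);cv2.imwrite('pics/s3.png',cv2.resize(cams.snapshot('scene')[140:240,270:410],(700,500),interpolation=3))
print(ctrl.get_obs()['tool_pos'])
```

```text
[ 0.56653609 -0.02490913  0.05197782]
```

View pics/s3.png

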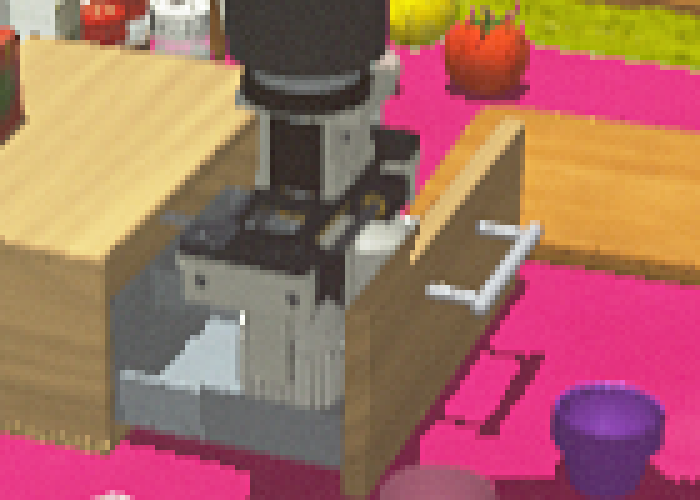

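The fluted cup stands between the fingers, which are clear of the walls. I'll grip it and lift.

Call:
play_rows:
  motion:
    - {"x": 0, "y": 0, "z": 0, "rx": 0, "ry": 0, "rz": 0}
    - {"x": 0, "y": 0, "z": 0, "rx": 0, "ry": 0, "rz": 0}
    - {"x": 0, "y": 0, "z": 0, "rx": 0, "ry": 0, "rz": 0}
    - {"x": 0, "y": 0, "z": 0, "rx": 0, "ry": 0, "rz": 0}
    - {"x": 0, "y": 0, "z": -0.5, "rx": 0, "ry": 0, "rz": 0}
    - {"x": 0, "y": 0, "z": -1, "rx": 0, "ry": 0, "rz": 0}
    - {"x": 0, "y": 0, "z": -1, "rx": 0, "ry": 0, "rz": 0}
    - {"x": 0, "y": 0, "z": -1, "rx": 0, "ry": 0, "rz": 0}
    - {"x": 0, "y": 0, "z": -1, "rx": 0, "ry": 0, "rz": 0}
    - {"x": 0, "y": 0, "z": -0.9, "rx": 0, "ry": 0, "rz": 0}
    - {"x": 0.1, "y": -0.5, "z": 0, "rx": 0, "ry": 0, "rz": 0}
    - {"x": 0.3, "y": -1, "z": 0, "rx": 0, "ry": 0, "rz": 0}
    - {"x": 0.3, "y": -1, "z": 0, "rx": 0, "ry": 0, "rz": 0}
    - {"x": 0.3, "y": -1, "z": 0, "rx": 0, "ry": 0, "rz": 0}
    - {"x": 0.3, "y": -1, "z": 0, "rx": 0, "ry": 0, "rz": 0}
    - {"x": 0.3, "y": -1, "z": 0, "rx": 0, "ry": 0, "rz": 0}
  fingers: -1

```text
clock: 6.72
tool_pos: [0.5344, -0.1665, 0.1855]
orientation: [180.0, -0.1, -176.0]
force: [0.1, -0.4, -1.8]
opening: 0.0633
gripper_force: 30.0
```

Run:
```python
from h import *
plan(.49,-.38,.0715,-175.8)
```

```text
t 6.72 rz -0.04 then xyz [ 2.4  -8.39  4.56]
```

Call:
play_rows:
  motion:
    - {"x": 0.3, "y": -1, "z": 0, "rx": 0, "ry": 0, "rz": 0}
    - {"x": 0.3, "y": -1, "z": 0, "rx": 0, "ry": 0, "rz": 0}
    - {"x": 0.3, "y": -1, "z": 0, "rx": 0, "ry": 0, "rz": 0}
    - {"x": 0.3, "y": -1, "z": 0, "rx": 0, "ry": 0, "rz": 0}
    - {"x": 0.3, "y": -1, "z": 0, "rx": 0, "ry": 0, "rz": 0}
    - {"x": 0.3, "y": -1, "z": 0.3, "rx": 0, "ry": 0, "rz": 0}
    - {"x": 0.3, "y": -1, "z": 0.8, "rx": 0, "ry": 0, "rz": 0}
    - {"x": 0.3, "y": -1, "z": 1, "rx": 0, "ry": 0, "rz": 0}
    - {"x": 0, "y": -0.4, "z": 1, "rx": 0, "ry": 0, "rz": 0}
    - {"x": 0, "y": 0, "z": 1, "rx": 0, "ry": 0, "rz": 0}
    - {"x": 0, "y": 0, "z": 0.7, "rx": 0, "ry": 0, "rz": 0}
    - {"x": 0, "y": 0, "z": 0.3, "rx": 0, "ry": 0, "rz": 0}
    - {"x": 0, "y": 0, "z": 0.2, "rx": 0, "ry": 0, "rz": 0}
    - {"x": 0, "y": 0, "z": 0, "rx": 0, "ry": 0, "rz": 0}

```text
clock: 8.48
tool_pos: [0.4912, -0.3789, 0.0544]
orientation: [-180.0, 0.0, -175.9]
force: [-0.0, -0.2, -2.2]
opening: 0.0629
gripper_force: 30.0
```

Run:
```python
from h import *
o=ctrl.get_obs();print(o['tool_pos'],o['force'])
plan(.4472,.1995,.20,-90)
plan(.4472,.1995,.20,-90,(o['tool_pos'][0],o['tool_pos'][1],.15,-175.8))
```

```text
[ 0.49121984 -0.37885091  0.05439924] [-0.01514993 -0.17992807 -2.20294778]
t 8.47 rz -21.48 then xyz [-23.13   1.76  -5.82]
t 8.47 rz -21.45 then xyz [-23.13   1.76  -2.  ]
```

Call:
play_rows:
  motion:
    - {"x": 0, "y": 0, "z": 0.06, "rx": 0, "ry": 0, "rz": 0}
    - {"x": 0, "y": 0, "z": 0.06, "rx": 0, "ry": 0, "rz": 0}
    - {"x": 0, "y": 0, "z": 0.04, "rx": 0, "ry": 0, "rz": 0}
    - {"x": 0, "y": 0, "z": 0, "rx": 0, "ry": 0, "rz": 0}

```text
clock: 8.98
tool_pos: [0.4909, -0.3789, 0.05]
orientation: [180.0, -0.0, -175.9]
force: [-0.6, -0.0, -1.8]
opening: 0.0628
gripper_force: 30.0
```

Call:
play_rows:
  motion:
    - {"x": 0, "y": 0, "z": 0.05, "rx": 0, "ry": 0, "rz": 0}
    - {"x": 0, "y": 0, "z": 0.03, "rx": 0, "ry": 0, "rz": 0}
    - {"x": 0, "y": 0, "z": 0, "rx": 0, "ry": 0, "rz": 0}

```text
clock: 9.35
tool_pos: [0.4911, -0.379, 0.0491]
orientation: [-180.0, 0.0, -175.9]
force: [-3.2, 2.4, 6.4]
opening: 0.0629
gripper_force: 30.0
```

Call:
play_rows:
  motion:
    - {"x": 0, "y": 0, "z": 0, "rx": 0, "ry": 0, "rz": 0}
    - {"x": 0, "y": 0, "z": 0, "rx": 0, "ry": 0, "rz": 0}
    - {"x": 0, "y": 0, "z": -0.4, "rx": 0, "ry": 0, "rz": 0}
    - {"x": 0, "y": 0, "z": -1, "rx": 0, "ry": 0, "rz": 0}
    - {"x": 0, "y": 0, "z": -1, "rx": 0, "ry": 0, "rz": 0}
    - {"x": 0, "y": 0.5, "z": -1, "rx": 0, "ry": 0, "rz": 0}
    - {"x": 0, "y": 1, "z": -1, "rx": 0, "ry": 0, "rz": 0}
    - {"x": 0, "y": 1, "z": -1, "rx": 0, "ry": 0, "rz": 0}
    - {"x": 0, "y": 1, "z": 0, "rx": 0, "ry": 0, "rz": 0}
    - {"x": 0, "y": 1, "z": 0, "rx": 0, "ry": 0, "rz": 0}
    - {"x": 0, "y": 1, "z": 0, "rx": 0, "ry": 0, "rz": 0}
    - {"x": 0, "y": 1, "z": 0, "rx": 0, "ry": 0, "rz": 0}
    - {"x": 0, "y": 1, "z": 0, "rx": 0, "ry": 0, "rz": 0}
    - {"x": 0, "y": 1, "z": 0, "rx": 0, "ry": 0, "rz": 0}
    - {"x": 0, "y": 1, "z": 0, "rx": 0, "ry": 0, "rz": 0}
    - {"x": 0, "y": 1, "z": 0, "rx": 0, "ry": 0, "rz": 0}
    - {"x": 0, "y": 1, "z": 0, "rx": 0, "ry": 0, "rz": 0}
    - {"x": 0, "y": 1, "z": 0, "rx": 0, "ry": 0, "rz": 0}
    - {"x": 0, "y": 1, "z": 0, "rx": 0, "ry": 0, "rz": 0}
  fingers: 0.8

```text
clock: 11.72
tool_pos: [0.467, -0.0414, 0.1838]
orientation: [180.0, 0.1, -175.9]
force: [-0.1, -0.6, -0.7]
opening: 0.0785
gripper_force: 0.0
```

Run:
```python
from h import *
print(ctrl.get_obs()['tool_pos'])
plan(.4472,.1995,.028,-175.8)
```

```text
[ 0.46700245 -0.04143979  0.18381568]
t 11.72 rz -0.03 then xyz [0.08 9.67 6.23]
```

Call:
play_rows:
  motion:
    - {"x": 0, "y": 1, "z": 0, "rx": 0, "ry": 0, "rz": 0}
    - {"x": 0, "y": 1, "z": 0, "rx": 0, "ry": 0, "rz": 0}
    - {"x": 0, "y": 1, "z": 0, "rx": 0, "ry": 0, "rz": 0}
    - {"x": 0, "y": 1, "z": 0, "rx": 0, "ry": 0, "rz": 0}
    - {"x": 0, "y": 1, "z": 0, "rx": 0, "ry": 0, "rz": 0}
    - {"x": 0, "y": 1, "z": 0.2, "rx": 0, "ry": 0, "rz": 0}
    - {"x": 0, "y": 1, "z": 0.5, "rx": 0, "ry": 0, "rz": 0}
    - {"x": 0, "y": 1, "z": 0.5, "rx": 0, "ry": 0, "rz": 0}
    - {"x": 0, "y": 1, "z": 0.5, "rx": 0, "ry": 0, "rz": 0}
    - {"x": 0.1, "y": 0.7, "z": 0.5, "rx": 0, "ry": 0, "rz": 0}
    - {"x": 0, "y": 0, "z": 0.5, "rx": 0, "ry": 0, "rz": 0}
    - {"x": 0, "y": 0, "z": 1, "rx": 0, "ry": 0, "rz": 0}
    - {"x": 0, "y": 0, "z": 1, "rx": 0, "ry": 0, "rz": 0}
    - {"x": 0, "y": 0, "z": 0.8, "rx": 0, "ry": 0, "rz": 0}
    - {"x": 0, "y": 0, "z": 0.5, "rx": 0, "ry": 0, "rz": 0}
    - {"x": 0, "y": 0, "z": 0.2, "rx": 0, "ry": 0, "rz": 0}
    - {"x": 0, "y": 0, "z": 0, "rx": 0, "ry": 0, "rz": 0}

```text
clock: 13.85
tool_pos: [0.4473, 0.1994, 0.0281]
orientation: [-180.0, -0.0, -175.9]
force: [0.2, -0.2, 0.2]
opening: 0.0788
gripper_force: 0.0
```

Run:
```python
from h import *
print(ctrl.get_obs()['tool_pos'])
cv2.imwrite('pics/w4.png',np.hstack([cv2.resize(cams.snapshot('wrist')[130:330,170:470],(420,280)),cv2.resize(cams.snapshot('scene')[190:310,260:410],(350,280))]))
```

```text
[0.44734559 0.19937276 0.02814238]
```

View pics/w4.png

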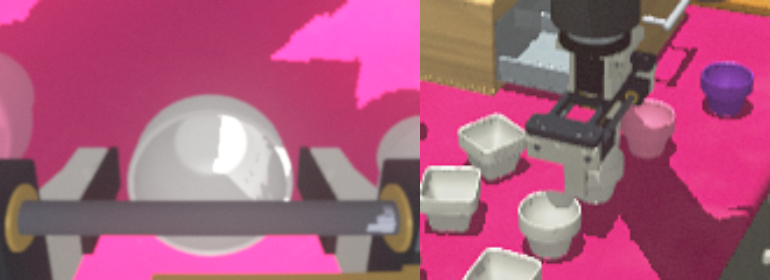

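Call:
play_rows:
  motion:
    - {"x": 0, "y": 0, "z": 0, "rx": 0, "ry": 0, "rz": 0}
    - {"x": 0, "y": 0, "z": 0, "rx": 0, "ry": 0, "rz": 0}
    - {"x": 0, "y": 0, "z": 0, "rx": 0, "ry": 0, "rz": 0}
    - {"x": 0, "y": 0, "z": 0, "rx": 0, "ry": 0, "rz": 0}
    - {"x": 0, "y": 0, "z": -0.5, "rx": 0, "ry": 0, "rz": 0}
    - {"x": 0, "y": 0, "z": -1, "rx": 0, "ry": 0, "rz": 0}
    - {"x": 0, "y": 0, "z": -1, "rx": 0, "ry": 0, "rz": 0}
    - {"x": -0.3, "y": -0.3, "z": -1, "rx": 0, "ry": 0, "rz": 0}
    - {"x": -0.3, "y": -1, "z": -1, "rx": 0, "ry": 0, "rz": 0}
    - {"x": -0.3, "y": -1, "z": -1, "rx": 0, "ry": 0, "rz": 0}
    - {"x": -0.3, "y": -1, "z": -1, "rx": 0, "ry": 0, "rz": 0}
    - {"x": -0.3, "y": -1, "z": 0, "rx": 0, "ry": 0, "rz": 0}
    - {"x": -0.3, "y": -1, "z": 0, "rx": 0, "ry": 0, "rz": 0}
    - {"x": -0.3, "y": -1, "z": 0, "rx": 0, "ry": 0, "rz": 0}
    - {"x": -0.3, "y": -1, "z": 0, "rx": 0, "ry": 0, "rz": 0}
    - {"x": -0.3, "y": -1, "z": 0, "rx": 0, "ry": 0, "rz": 0}
    - {"x": -0.3, "y": -1, "z": 0, "rx": 0, "ry": 0, "rz": 0}
    - {"x": -0.3, "y": -1, "z": 0, "rx": 0, "ry": 0, "rz": 0}
    - {"x": -0.3, "y": -1, "z": 0, "rx": 0, "ry": 0, "rz": 0}
  fingers: -1

```text
clock: 16.32
tool_pos: [0.5569, -0.0768, 0.1909]
orientation: [180.0, -0.0, -175.9]
force: [-0.7, -0.0, -2.2]
opening: 0.0644
gripper_force: 30.0
```

Run:
```python
from h import *
print(ctrl.get_obs()['tool_pos'])
plan(.579,-.150,.072,-175.8)
```

```text
[ 0.55685848 -0.07679452  0.19090381]
t 16.32 rz -0.03 then xyz [-0.67 -2.99  4.76]
```

Call:
play_rows:
  motion:
    - {"x": -0.2, "y": -1, "z": 0, "rx": 0, "ry": 0, "rz": 0}
    - {"x": -0.2, "y": -1, "z": 0, "rx": 0, "ry": 0, "rz": 0}
    - {"x": -0.25, "y": -1, "z": 0.4, "rx": 0, "ry": 0, "rz": 0}
    - {"x": 0, "y": 0, "z": 1, "rx": 0, "ry": 0, "rz": 0}
    - {"x": 0, "y": 0, "z": 1, "rx": 0, "ry": 0, "rz": 0}
    - {"x": 0, "y": 0, "z": 0.8, "rx": 0, "ry": 0, "rz": 0}
    - {"x": 0, "y": 0, "z": 0.5, "rx": 0, "ry": 0, "rz": 0}
    - {"x": 0, "y": 0, "z": 0.4, "rx": 0, "ry": 0, "rz": 0}
    - {"x": 0, "y": 0, "z": 0.3, "rx": 0, "ry": 0, "rz": 0}
    - {"x": 0, "y": 0, "z": 0.2, "rx": 0, "ry": 0, "rz": 0}
    - {"x": 0, "y": 0, "z": 0.1, "rx": 0, "ry": 0, "rz": 0}
    - {"x": 0, "y": 0, "z": 0, "rx": 0, "ry": 0, "rz": 0}

```text
clock: 17.82
tool_pos: [0.5788, -0.1496, 0.0732]
orientation: [-180.0, 0.0, -175.9]
force: [0.0, -0.6, -1.7]
opening: 0.0644
gripper_force: 30.0
```

Still hanging free, so I'll lower the last few millimetres.

Call:
play_rows:
  motion:
    - {"x": 0, "y": 0, "z": 0.07, "rx": 0, "ry": 0, "rz": 0}
    - {"x": 0, "y": 0, "z": 0.05, "rx": 0, "ry": 0, "rz": 0}
    - {"x": 0, "y": 0, "z": 0, "rx": 0, "ry": 0, "rz": 0}

```text
clock: 18.2
tool_pos: [0.5796, -0.15, 0.0714]
orientation: [-179.9, 0.1, -175.9]
force: [-0.7, -1.9, 6.6]
opening: 0.0646
gripper_force: 33.4
```

Call:
play_rows:
  motion:
    - {"x": 0, "y": 0, "z": 0, "rx": 0, "ry": 0, "rz": 0}
    - {"x": 0, "y": 0, "z": 0, "rx": 0, "ry": 0, "rz": 0}
    - {"x": 0, "y": 0, "z": -0.4, "rx": 0, "ry": 0, "rz": 0}
    - {"x": 0, "y": 0, "z": -1, "rx": 0, "ry": 0, "rz": 0}
    - {"x": 0, "y": 0, "z": -1, "rx": 0, "ry": 0, "rz": 0}
    - {"x": 0, "y": 0.6, "z": -1, "rx": 0, "ry": 0, "rz": 0}
    - {"x": 0, "y": 1, "z": -1, "rx": 0, "ry": 0, "rz": 0}
    - {"x": 0.3, "y": 1, "z": -0.5, "rx": 0, "ry": 0, "rz": 0}
    - {"x": 0.3, "y": 1, "z": 0, "rx": 0, "ry": 0, "rz": 0}
    - {"x": 0.3, "y": 1, "z": 0, "rx": 0, "ry": 0, "rz": 0}
    - {"x": 0.3, "y": 1, "z": 0, "rx": 0, "ry": 0, "rz": 0}
    - {"x": 0.3, "y": 1, "z": 0, "rx": 0, "ry": 0, "rz": 0}
    - {"x": 0.3, "y": 1, "z": 0, "rx": 0, "ry": 0, "rz": 0}
    - {"x": 0.3, "y": 1, "z": 0, "rx": 0, "ry": 0, "rz": 0}
    - {"x": 0.3, "y": 1, "z": 0, "rx": 0, "ry": 0, "rz": 0}
    - {"x": 0.3, "y": 1, "z": 0, "rx": 0, "ry": 0, "rz": 0}
    - {"x": 0.3, "y": 1, "z": 0, "rx": 0, "ry": 0, "rz": 0}
    - {"x": 0.3, "y": 1, "z": 0, "rx": 0, "ry": 0, "rz": 0}
    - {"x": 0.3, "y": 1, "z": 0, "rx": 0, "ry": 0, "rz": 0}
    - {"x": 0.3, "y": 1, "z": 0, "rx": 0, "ry": 0, "rz": 0}
  fingers: 0.8

```text
clock: 20.7
tool_pos: [0.455, 0.2083, 0.1931]
orientation: [180.0, 0.0, -175.9]
force: [-0.0, 0.0, -0.2]
opening: 0.0788
gripper_force: 0.0
```

Run:
```python
from h import *
im=cams.snapshot('top');cv2.imwrite('pics/top1.png',im)
from fit import *
for n,k,x,y in [('rA','round',.447,.307),('sqA','square',.562,.313)]:
    print(fit(k,np.array([x,y,0]),[(im,cam('top'))],otsu_s))
print(ctrl.get_obs()['tool_pos'])
plan(.4473,.307,.028,-175.8)
```

```text
(array([0.4467, 0.0246, 1.1125]), np.float64(57.3), np.float64(0.013))
(array([0.4851, 0.1862, 0.4901]), np.float64(28.1), np.float64(0.024))
[0.45460789 0.21019804 0.19311873]
t 20.75 rz -0.02 then xyz [0.01 3.88 6.6 ]fit.py:31: RuntimeWarning: invalid value encountered in cast
  s=np.zeros_like(m);cv2.fillConvexPoly(s,cv2.convexHull((uv*16).astype(np.int32)),1,shift=4)
```

Call:
play_rows:
  motion:
    - {"x": 0, "y": 1, "z": 0, "rx": 0, "ry": 0, "rz": 0}
    - {"x": 0, "y": 1, "z": 0, "rx": 0, "ry": 0, "rz": 0}
    - {"x": 0, "y": 1, "z": 0.4, "rx": 0, "ry": 0, "rz": 0}
    - {"x": 0, "y": 0.9, "z": 0.7, "rx": 0, "ry": 0, "rz": 0}
    - {"x": 0, "y": 0, "z": 1, "rx": 0, "ry": 0, "rz": 0}
    - {"x": 0, "y": 0, "z": 1, "rx": 0, "ry": 0, "rz": 0}
    - {"x": 0, "y": 0, "z": 1, "rx": 0, "ry": 0, "rz": 0}
    - {"x": 0, "y": 0, "z": 1, "rx": 0, "ry": 0, "rz": 0}
    - {"x": 0, "y": 0, "z": 0.8, "rx": 0, "ry": 0, "rz": 0}
    - {"x": 0, "y": 0, "z": 0.5, "rx": 0, "ry": 0, "rz": 0}
    - {"x": 0, "y": 0, "z": 0.2, "rx": 0, "ry": 0, "rz": 0}
    - {"x": 0, "y": 0, "z": 0, "rx": 0, "ry": 0, "rz": 0}

```text
clock: 22.25
tool_pos: [0.4485, 0.305, 0.0274]
orientation: [-180.0, -0.0, -175.9]
force: [-0.6, 0.3, 0.2]
opening: 0.079
gripper_force: 0.0
```

Call:
play_rows:
  motion:
    - {"x": 0, "y": 0, "z": 0, "rx": 0, "ry": 0, "rz": 0}
    - {"x": 0, "y": 0, "z": 0, "rx": 0, "ry": 0, "rz": 0}
    - {"x": 0, "y": 0, "z": 0, "rx": 0, "ry": 0, "rz": 0}
    - {"x": 0, "y": 0, "z": 0, "rx": 0, "ry": 0, "rz": 0}
    - {"x": 0, "y": 0, "z": -0.5, "rx": 0, "ry": 0, "rz": 0}
    - {"x": 0, "y": 0, "z": -1, "rx": 0, "ry": 0, "rz": 0}
    - {"x": 0, "y": 0, "z": -1, "rx": 0, "ry": 0, "rz": 0}
    - {"x": 0, "y": -0.5, "z": -1, "rx": 0, "ry": 0, "rz": 0}
    - {"x": -0.3, "y": -1, "z": -1, "rx": 0, "ry": 0, "rz": 0}
    - {"x": -0.3, "y": -1, "z": -1, "rx": 0, "ry": 0, "rz": 0}
    - {"x": -0.3, "y": -1, "z": -1, "rx": 0, "ry": 0, "rz": 0}
    - {"x": -0.3, "y": -1, "z": -0.4, "rx": 0, "ry": 0, "rz": 0}
    - {"x": -0.3, "y": -1, "z": 0, "rx": 0, "ry": 0, "rz": 0}
    - {"x": -0.3, "y": -1, "z": 0, "rx": 0, "ry": 0, "rz": 0}
    - {"x": -0.3, "y": -1, "z": 0, "rx": 0, "ry": 0, "rz": 0}
    - {"x": -0.3, "y": -1, "z": 0, "rx": 0, "ry": 0, "rz": 0}
    - {"x": -0.3, "y": -1, "z": 0, "rx": 0, "ry": 0, "rz": 0}
    - {"x": -0.3, "y": -1, "z": 0, "rx": 0, "ry": 0, "rz": 0}
    - {"x": -0.3, "y": -1, "z": 0, "rx": 0, "ry": 0, "rz": 0}
    - {"x": -0.3, "y": -1, "z": 0, "rx": 0, "ry": 0, "rz": 0}
  fingers: -1

```text
clock: 24.75
tool_pos: [0.5601, -0.0015, 0.2003]
orientation: [180.0, -0.0, -175.9]
force: [0.1, 0.9, -1.1]
opening: 0.0643
gripper_force: 29.5
```

Run:
```python
from h import *
print(ctrl.get_obs()['tool_pos'])
plan(.5795,-.150,.092,-175.8)
```

```text
[ 0.56010182 -0.0015193   0.20032387]
t 24.75 rz -0.03 then xyz [-0.34 -5.98  4.33]
```

Call:
play_rows:
  motion:
    - {"x": -0.1, "y": -1, "z": 0, "rx": 0, "ry": 0, "rz": 0}
    - {"x": -0.1, "y": -1, "z": 0, "rx": 0, "ry": 0, "rz": 0}
    - {"x": -0.1, "y": -1, "z": 0, "rx": 0, "ry": 0, "rz": 0}
    - {"x": 0, "y": -1, "z": 0, "rx": 0, "ry": 0, "rz": 0}
    - {"x": 0, "y": -1, "z": 0, "rx": 0, "ry": 0, "rz": 0}
    - {"x": 0, "y": -1, "z": 0.3, "rx": 0, "ry": 0, "rz": 0}
    - {"x": 0, "y": 0, "z": 1, "rx": 0, "ry": 0, "rz": 0}
    - {"x": 0, "y": 0, "z": 1, "rx": 0, "ry": 0, "rz": 0}
    - {"x": 0, "y": 0, "z": 0.7, "rx": 0, "ry": 0, "rz": 0}
    - {"x": 0, "y": 0, "z": 0.5, "rx": 0, "ry": 0, "rz": 0}
    - {"x": 0, "y": 0, "z": 0.4, "rx": 0, "ry": 0, "rz": 0}
    - {"x": 0, "y": 0, "z": 0.2, "rx": 0, "ry": 0, "rz": 0}
    - {"x": 0, "y": 0, "z": 0.15, "rx": 0, "ry": 0, "rz": 0}
    - {"x": 0, "y": 0, "z": 0.1, "rx": 0, "ry": 0, "rz": 0}
    - {"x": 0, "y": 0, "z": 0, "rx": 0, "ry": 0, "rz": 0}

```text
clock: 26.62
tool_pos: [0.579, -0.1496, 0.0918]
orientation: [-180.0, 0.0, -175.9]
force: [-0.8, 0.2, 0.2]
opening: 0.0645
gripper_force: 30.4
```

Call:
play_rows:
  motion:
    - {"x": 0, "y": 0, "z": 0.04, "rx": 0, "ry": 0, "rz": 0}
    - {"x": 0, "y": 0, "z": 0, "rx": 0, "ry": 0, "rz": 0}

```text
clock: 26.88
tool_pos: [0.5792, -0.1495, 0.0907]
orientation: [-180.0, 0.1, -175.9]
force: [0.9, 1.0, 1.9]
opening: 0.0644
gripper_force: 29.7
```

Run:
```python
from h import *
plan(.441,.4155,.029,-177.5)
```

```text
t 26.88 rz 0.4 then xyz [ 4.54 22.82  2.47]
```

Call:
play_rows:
  motion:
    - {"x": 0, "y": 0, "z": 0, "rx": 0, "ry": 0, "rz": 0}
    - {"x": 0, "y": 0, "z": 0, "rx": 0, "ry": 0, "rz": 0}
    - {"x": 0, "y": 0, "z": -0.4, "rx": 0, "ry": 0, "rz": 0}
    - {"x": 0, "y": 0, "z": -1, "rx": 0, "ry": 0, "rz": 0}
    - {"x": 0, "y": 0, "z": -1, "rx": 0, "ry": 0, "rz": 0}
    - {"x": 0, "y": 0.6, "z": -1, "rx": 0, "ry": 0, "rz": 0}
    - {"x": 0, "y": 1, "z": -0.8, "rx": 0, "ry": 0, "rz": 0.4}
    - {"x": 0.3, "y": 1, "z": 0, "rx": 0, "ry": 0, "rz": 0}
    - {"x": 0.3, "y": 1, "z": 0, "rx": 0, "ry": 0, "rz": 0}
    - {"x": 0.3, "y": 1, "z": 0, "rx": 0, "ry": 0, "rz": 0}
    - {"x": 0.3, "y": 1, "z": 0, "rx": 0, "ry": 0, "rz": 0}
    - {"x": 0.3, "y": 1, "z": 0, "rx": 0, "ry": 0, "rz": 0}
    - {"x": 0.3, "y": 1, "z": 0, "rx": 0, "ry": 0, "rz": 0}
    - {"x": 0.3, "y": 1, "z": 0, "rx": 0, "ry": 0, "rz": 0}
    - {"x": 0.3, "y": 1, "z": 0, "rx": 0, "ry": 0, "rz": 0}
    - {"x": 0.3, "y": 1, "z": 0, "rx": 0, "ry": 0, "rz": 0}
    - {"x": 0.3, "y": 1, "z": 0, "rx": 0, "ry": 0, "rz": 0}
    - {"x": 0.3, "y": 1, "z": 0, "rx": 0, "ry": 0, "rz": 0}
    - {"x": 0.3, "y": 1, "z": 0, "rx": 0, "ry": 0, "rz": 0}
    - {"x": 0.3, "y": 1, "z": 0, "rx": 0, "ry": 0, "rz": 0}
  fingers: 0.8

```text
clock: 29.38
tool_pos: [0.4641, 0.2116, 0.1961]
orientation: [180.0, 0.0, -177.5]
force: [0.4, -0.5, 0.2]
opening: 0.0786
gripper_force: 0.0
```

Call:
play_rows:
  motion:
    - {"x": 0, "y": 1, "z": 0, "rx": 0, "ry": 0, "rz": 0}
    - {"x": 0, "y": 1, "z": 0, "rx": 0, "ry": 0, "rz": 0}
    - {"x": 0, "y": 0, "z": 0, "rx": 0, "ry": 0, "rz": 0}
    - {"x": 0, "y": 0, "z": 0, "rx": 0, "ry": 0, "rz": 0}

```text
clock: 29.88
tool_pos: [0.4622, 0.2609, 0.195]
orientation: [-180.0, -0.0, -177.5]
force: [-0.3, -1.1, 0.1]
opening: 0.0791
gripper_force: 0.0
```

Run:
```python
from fit import *
w=cams.snapshot('wrist');c=cam('wrist');t=cams.snapshot('top');s=cams.snapshot('scene')
cv2.imwrite('pics/w5.png',w);cv2.imwrite('pics/top2.png',t);cv2.imwrite('pics/scene2.png',s)
pickle.dump(c,open('w5.pkl','wb'))
o=ctrl.get_obs();print(o['tool_pos'],o['orientation'],abs(o['qvel']).max())
for n,x,y in [('sqA',.5625,.3133),('sqB',.5727,.2083),('sqC',.441,.4155)]:
  print(n,proj(c,[x,y,.025]),end=' ')
  try: print(fit('square',np.array([x,y,0]),[(w,c)],otsu_s))
  except Exception as e: print(e)
```

```text
[0.4622348  0.26031079 0.19526627] [-1.79988394e+02 -1.01155591e-02 -1.77555873e+02] 0.09758104452183704
sqA [[355.00245661 259.12500992]] (array([0.5142, 0.2963, 0.1139]), np.float64(36.8), np.float64(0.099))
sqB [[274.28635634 262.89128528]] (array([0.5039, 0.2233, 0.1441]), np.float64(71.1), np.float64(0.1))
sqC [[449.31246483 170.82054741]] (array([ 0.4415,  0.4193, -0.0051]), np.float64(2.3), np.float64(0.037))
```

View pics/w5.png

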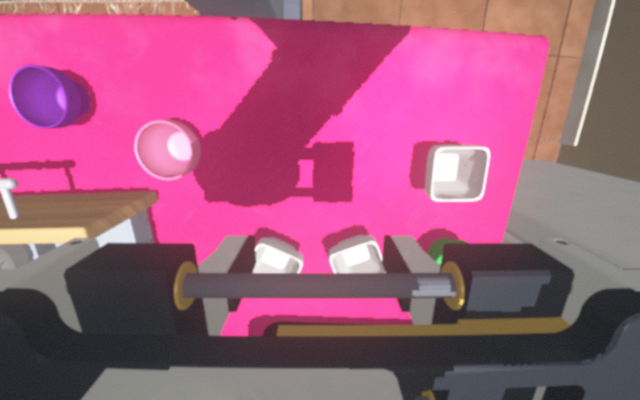

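Run:
```python
from h import *
plan(.4413,.417,.028,-177.6)
plan(.579,-.020,.052,-175.8,(.4413,.417,.028,-175.8))
```

```text
t 30.02 rz 0.01 then xyz [0.57 6.3  6.69]
t 30.02 rz -0.0 then xyz [ -4.21 -17.84  -0.96]
```

Call:
play_rows:
  motion:
    - {"x": 0.1, "y": 1, "z": 0, "rx": 0, "ry": 0, "rz": 0}
    - {"x": 0.1, "y": 1, "z": 0, "rx": 0, "ry": 0, "rz": 0}
    - {"x": 0.1, "y": 1, "z": 0, "rx": 0, "ry": 0, "rz": 0}
    - {"x": 0.1, "y": 1, "z": 0, "rx": 0, "ry": 0, "rz": 0}
    - {"x": 0.1, "y": 1, "z": 0.5, "rx": 0, "ry": 0, "rz": 0}
    - {"x": 0.07, "y": 1, "z": 0.5, "rx": 0, "ry": 0, "rz": 0}
    - {"x": 0, "y": 0.3, "z": 0.6, "rx": 0, "ry": 0, "rz": 0}
    - {"x": 0, "y": 0, "z": 1, "rx": 0, "ry": 0, "rz": 0}
    - {"x": 0, "y": 0, "z": 1, "rx": 0, "ry": 0, "rz": 0}
    - {"x": 0, "y": 0, "z": 1, "rx": 0, "ry": 0, "rz": 0}
    - {"x": 0, "y": 0, "z": 1, "rx": 0, "ry": 0, "rz": 0}
    - {"x": 0, "y": 0, "z": 0.7, "rx": 0, "ry": 0, "rz": 0}
    - {"x": 0, "y": 0, "z": 0.4, "rx": 0, "ry": 0, "rz": 0}
    - {"x": 0, "y": 0, "z": 0, "rx": 0, "ry": 0, "rz": 0}

```text
clock: 31.78
tool_pos: [0.441, 0.4172, 0.0272]
orientation: [-179.9, -0.0, -177.5]
force: [0.2, -0.4, 0.6]
opening: 0.0789
gripper_force: 0.0
```

Call:
play_rows:
  motion:
    - {"x": 0, "y": 0, "z": 0, "rx": 0, "ry": 0, "rz": 0}
    - {"x": 0, "y": 0, "z": 0, "rx": 0, "ry": 0, "rz": 0}
    - {"x": 0, "y": 0, "z": 0, "rx": 0, "ry": 0, "rz": 0}
    - {"x": 0, "y": 0, "z": 0, "rx": 0, "ry": 0, "rz": 0}
    - {"x": 0, "y": 0, "z": -0.5, "rx": 0, "ry": 0, "rz": 0}
    - {"x": 0, "y": 0, "z": -1, "rx": 0, "ry": 0, "rz": 0}
    - {"x": 0, "y": 0, "z": -1, "rx": 0, "ry": 0, "rz": -0.43}
    - {"x": 0, "y": -0.5, "z": -1, "rx": 0, "ry": 0, "rz": 0}
    - {"x": -0.3, "y": -1, "z": -1, "rx": 0, "ry": 0, "rz": 0}
    - {"x": -0.3, "y": -1, "z": -1, "rx": 0, "ry": 0, "rz": 0}
    - {"x": -0.3, "y": -1, "z": -1, "rx": 0, "ry": 0, "rz": 0}
    - {"x": -0.3, "y": -1, "z": 0, "rx": 0, "ry": 0, "rz": 0}
    - {"x": -0.3, "y": -1, "z": 0, "rx": 0, "ry": 0, "rz": 0}
    - {"x": -0.3, "y": -1, "z": 0, "rx": 0, "ry": 0, "rz": 0}
    - {"x": -0.3, "y": -1, "z": 0, "rx": 0, "ry": 0, "rz": 0}
    - {"x": -0.3, "y": -1, "z": 0, "rx": 0, "ry": 0, "rz": 0}
    - {"x": -0.3, "y": -1, "z": 0, "rx": 0, "ry": 0, "rz": 0}
    - {"x": -0.3, "y": -1, "z": 0, "rx": 0, "ry": 0, "rz": 0}
    - {"x": -0.3, "y": -1, "z": 0, "rx": 0, "ry": 0, "rz": 0}
  fingers: -1

```text
clock: 34.15
tool_pos: [0.5446, 0.1361, 0.1909]
orientation: [180.0, 0.0, -175.8]
force: [0.5, 0.4, -1.4]
opening: 0.0618
gripper_force: 30.0
```

Run:
```python
from h import *
o=ctrl.get_obs();print(o['tool_pos'],o['opening'])
plan(.569,-.023,.0505,-175.8)
```

```text
[0.54459622 0.136122   0.190901  ] 0.06178713501113787
t 34.15 rz -0.0 then xyz [-0.51 -6.42  5.62]
```

Call:
play_rows:
  motion:
    - {"x": -0.1, "y": -1, "z": 0, "rx": 0, "ry": 0, "rz": 0}
    - {"x": -0.1, "y": -1, "z": 0, "rx": 0, "ry": 0, "rz": 0}
    - {"x": -0.1, "y": -1, "z": 0, "rx": 0, "ry": 0, "rz": 0}
    - {"x": -0.1, "y": -1, "z": 0, "rx": 0, "ry": 0, "rz": 0}
    - {"x": -0.1, "y": -1, "z": 0, "rx": 0, "ry": 0, "rz": 0}
    - {"x": 0, "y": -1, "z": 0, "rx": 0, "ry": 0, "rz": 0}
    - {"x": 0, "y": -0.4, "z": 0.3, "rx": 0, "ry": 0, "rz": 0}
    - {"x": 0, "y": 0, "z": 1, "rx": 0, "ry": 0, "rz": 0}
    - {"x": 0, "y": 0, "z": 1, "rx": 0, "ry": 0, "rz": 0}
    - {"x": 0, "y": 0, "z": 1, "rx": 0, "ry": 0, "rz": 0}
    - {"x": 0, "y": 0, "z": 0.8, "rx": 0, "ry": 0, "rz": 0}
    - {"x": 0, "y": 0, "z": 0.6, "rx": 0, "ry": 0, "rz": 0}
    - {"x": 0, "y": 0, "z": 0.4, "rx": 0, "ry": 0, "rz": 0}
    - {"x": 0, "y": 0, "z": 0.2, "rx": 0, "ry": 0, "rz": 0}
    - {"x": 0, "y": 0, "z": 0.2, "rx": 0, "ry": 0, "rz": 0}
    - {"x": 0, "y": 0, "z": 0, "rx": 0, "ry": 0, "rz": 0}

```text
clock: 36.15
tool_pos: [0.5686, -0.0218, 0.0528]
orientation: [180.0, 0.0, -175.8]
force: [-1.1, -0.0, -1.6]
opening: 0.0615
gripper_force: 30.0
```

Call:
play_rows:
  motion:
    - {"x": 0, "y": 0, "z": 0.06, "rx": 0, "ry": 0, "rz": 0}
    - {"x": 0, "y": 0, "z": 0.05, "rx": 0, "ry": 0, "rz": 0}
    - {"x": 0, "y": 0, "z": 0, "rx": 0, "ry": 0, "rz": 0}

```text
clock: 36.52
tool_pos: [0.5692, -0.0218, 0.0506]
orientation: [180.0, 0.1, -175.8]
force: [0.1, 0.2, 1.6]
opening: 0.0619
gripper_force: 30.0
```

Call:
play_rows:
  motion:
    - {"x": 0, "y": 0, "z": 0, "rx": 0, "ry": 0, "rz": 0}
    - {"x": 0, "y": 0, "z": 0, "rx": 0, "ry": 0, "rz": 0}
    - {"x": 0, "y": 0, "z": -0.4, "rx": 0, "ry": 0, "rz": 0}
    - {"x": 0, "y": 0, "z": -1, "rx": 0, "ry": 0, "rz": 0}
    - {"x": 0, "y": 0, "z": -1, "rx": 0, "ry": 0, "rz": 0}
    - {"x": 0, "y": 0, "z": -1, "rx": 0, "ry": 0, "rz": 0}
    - {"x": 0, "y": 0.5, "z": -1, "rx": 0, "ry": 0, "rz": 0}
    - {"x": 0, "y": 1, "z": -1, "rx": 0, "ry": 0, "rz": 0}
    - {"x": 0, "y": 1, "z": -0.6, "rx": 0, "ry": 0, "rz": 0}
    - {"x": 0, "y": 1, "z": 0, "rx": 0, "ry": 0, "rz": 0}
    - {"x": 0, "y": 1, "z": 0, "rx": 0, "ry": 0, "rz": 0}
    - {"x": -0.3, "y": 1, "z": 0, "rx": 0, "ry": 0, "rz": 0}
    - {"x": -0.3, "y": 1, "z": 0, "rx": 0, "ry": 0, "rz": 0}
    - {"x": -0.3, "y": 1, "z": 0, "rx": 0, "ry": 0, "rz": 0}
    - {"x": -0.4, "y": 1, "z": 0, "rx": 0, "ry": 0, "rz": 0}
    - {"x": -0.4, "y": 1, "z": 0, "rx": 0, "ry": 0, "rz": 0}
    - {"x": -0.4, "y": 1, "z": 0, "rx": 0, "ry": 0, "rz": 0}
    - {"x": 0, "y": 0.5, "z": 0, "rx": 0, "ry": 0, "rz": 0}
    - {"x": 0, "y": 0, "z": 0, "rx": 0, "ry": 0, "rz": 0}
    - {"x": 0, "y": 0, "z": 0, "rx": 0, "ry": 0, "rz": 0}
  fingers: 0.64

```text
clock: 39.02
tool_pos: [0.6006, 0.2558, 0.2001]
orientation: [-180.0, -0.0, -175.8]
force: [-0.5, 0.6, 0.7]
opening: 0.0717
gripper_force: 0.0
```

Run:
```python
from fit import *
w=cams.snapshot('wrist');c=cam('wrist');cv2.imwrite('pics/w6.png',w)
o=ctrl.get_obs();print(o['tool_pos'],o['orientation'],abs(o['qvel']).max())
for n,x,y in [('sqA',.5625,.3133),('sqB',.5727,.2083)]:
  print(n,proj(c,[x,y,.025]),end=' ')
  try: print(fit('square',np.array([x,y,0]),[(w,c)],otsu_s))
  except Exception as e: print(e)
```

```text
[0.60071958 0.2556433  0.20024842] [-1.79997978e+02  3.62509889e-04 -1.75827644e+02] 0.2527857512947848
sqA [[369.09498753 153.3420369 ]] (array([0.5614, 0.315 , 0.0014]), np.float64(23.6), np.float64(0.045))
sqB [[279.30896024 155.43297418]] (array([5.705e-01, 2.087e-01, 4.000e-04]), np.float64(66.2), np.float64(0.037))
```

View pics/w6.png

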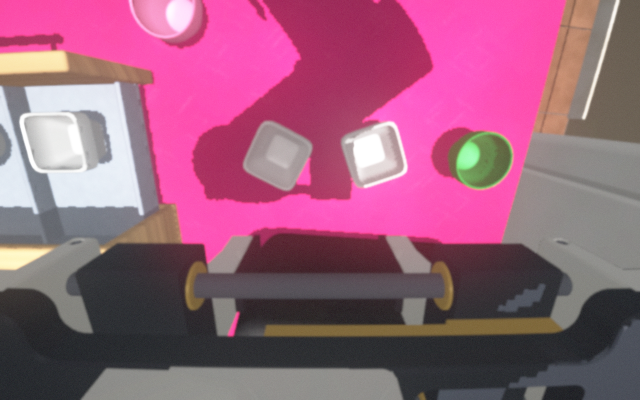

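Run:
```python
from h import *
plan(.562,.3143,.028,-156)
plan(.5692,-.0222,.072,-175.8,(.562,.3143,.028,-175.8))
```

```text
t 39.08 rz -4.96 then xyz [0.46 2.77 6.89]
t 39.08 rz -0.0 then xyz [  0.7  -13.44  -1.76]
```

Call:
play_rows:
  motion:
    - {"x": 0, "y": 0, "z": 0, "rx": 0, "ry": 0, "rz": -1}
    - {"x": 0, "y": 0, "z": 0, "rx": 0, "ry": 0, "rz": -1}
    - {"x": 0, "y": 0, "z": 0, "rx": 0, "ry": 0, "rz": -1}
    - {"x": 0, "y": 0, "z": 0, "rx": 0, "ry": 0, "rz": -1}
    - {"x": 0, "y": 0, "z": 0, "rx": 0, "ry": 0, "rz": -0.96}
    - {"x": 0.16, "y": 1, "z": 0, "rx": 0, "ry": 0, "rz": 0}
    - {"x": 0.15, "y": 1, "z": 0.5, "rx": 0, "ry": 0, "rz": 0}
    - {"x": 0.15, "y": 0.77, "z": 0.9, "rx": 0, "ry": 0, "rz": 0}
    - {"x": 0, "y": 0, "z": 1, "rx": 0, "ry": 0, "rz": 0}
    - {"x": 0, "y": 0, "z": 1, "rx": 0, "ry": 0, "rz": 0}
    - {"x": 0, "y": 0, "z": 1, "rx": 0, "ry": 0, "rz": 0}
    - {"x": 0, "y": 0, "z": 1, "rx": 0, "ry": 0, "rz": 0}
    - {"x": 0, "y": 0, "z": 0.8, "rx": 0, "ry": 0, "rz": 0}
    - {"x": 0, "y": 0, "z": 0.5, "rx": 0, "ry": 0, "rz": 0}
    - {"x": 0, "y": 0, "z": 0.2, "rx": 0, "ry": 0, "rz": 0}
    - {"x": 0, "y": 0, "z": 0, "rx": 0, "ry": 0, "rz": 0}
  fingers: 0.77

```text
clock: 41.08
tool_pos: [0.5624, 0.3148, 0.0279]
orientation: [180.0, 0.0, -156.0]
force: [0.5, -0.2, 0.1]
opening: 0.0773
gripper_force: 0.0
```

Call:
play_rows:
  motion:
    - {"x": 0, "y": 0, "z": 0, "rx": 0, "ry": 0, "rz": 0}
    - {"x": 0, "y": 0, "z": 0, "rx": 0, "ry": 0, "rz": 0}
    - {"x": 0, "y": 0, "z": 0, "rx": 0, "ry": 0, "rz": 0}
    - {"x": 0, "y": 0, "z": 0, "rx": 0, "ry": 0, "rz": 0}
    - {"x": 0, "y": 0, "z": -0.5, "rx": 0, "ry": 0, "rz": 0}
    - {"x": 0, "y": 0, "z": -1, "rx": 0, "ry": 0, "rz": 0}
    - {"x": 0, "y": 0, "z": -1, "rx": 0, "ry": 0, "rz": 0.95}
    - {"x": 0, "y": 0, "z": -1, "rx": 0, "ry": 0, "rz": 1}
    - {"x": 0, "y": 0, "z": -1, "rx": 0, "ry": 0, "rz": 1}
    - {"x": 0, "y": 0, "z": -1, "rx": 0, "ry": 0, "rz": 1}
    - {"x": 0, "y": 0, "z": -1, "rx": 0, "ry": 0, "rz": 1}
    - {"x": 0.1, "y": -1, "z": 0, "rx": 0, "ry": 0, "rz": 0}
    - {"x": 0.1, "y": -1, "z": 0, "rx": 0, "ry": 0, "rz": 0}
    - {"x": 0.1, "y": -1, "z": 0, "rx": 0, "ry": 0, "rz": 0}
    - {"x": 0.1, "y": -1, "z": 0, "rx": 0, "ry": 0, "rz": 0}
    - {"x": 0.1, "y": -1, "z": 0, "rx": 0, "ry": 0, "rz": 0}
    - {"x": 0.1, "y": -1, "z": 0, "rx": 0, "ry": 0, "rz": 0}
    - {"x": 0.1, "y": -1, "z": 0, "rx": 0, "ry": 0, "rz": 0}
    - {"x": 0, "y": -1, "z": 0, "rx": 0, "ry": 0, "rz": 0}
    - {"x": 0, "y": -1, "z": 0, "rx": 0, "ry": 0, "rz": 0}
  fingers: -1

```text
clock: 43.58
tool_pos: [0.5613, 0.0875, 0.1901]
orientation: [180.0, 0.0, -175.8]
force: [0.2, -0.7, -1.0]
opening: 0.0619
gripper_force: 30.0
```

Run:
```python
from h import *
o=ctrl.get_obs();print(o['tool_pos'],o['orientation'])
plan(.569,-.022,.072,-175.8)
```

```text
[0.56125765 0.08749373 0.19011105] [ 1.79997672e+02  5.74484945e-03 -1.75759236e+02]
t 43.58 rz 0.01 then xyz [ 0.01 -4.39  4.72]
```

Call:
play_rows:
  motion:
    - {"x": 0, "y": -1, "z": 0, "rx": 0, "ry": 0, "rz": 0}
    - {"x": 0, "y": -1, "z": 0, "rx": 0, "ry": 0, "rz": 0}
    - {"x": 0, "y": -1, "z": 0, "rx": 0, "ry": 0, "rz": 0}
    - {"x": 0, "y": -1, "z": 0, "rx": 0, "ry": 0, "rz": 0}
    - {"x": 0, "y": -0.4, "z": 0.3, "rx": 0, "ry": 0, "rz": 0}
    - {"x": 0, "y": 0, "z": 1, "rx": 0, "ry": 0, "rz": 0}
    - {"x": 0, "y": 0, "z": 1, "rx": 0, "ry": 0, "rz": 0}
    - {"x": 0, "y": 0, "z": 0.8, "rx": 0, "ry": 0, "rz": 0}
    - {"x": 0, "y": 0, "z": 0.5, "rx": 0, "ry": 0, "rz": 0}
    - {"x": 0, "y": 0, "z": 0.4, "rx": 0, "ry": 0, "rz": 0}
    - {"x": 0, "y": 0, "z": 0.3, "rx": 0, "ry": 0, "rz": 0}
    - {"x": 0, "y": 0, "z": 0.2, "rx": 0, "ry": 0, "rz": 0}
    - {"x": 0, "y": 0, "z": 0.1, "rx": 0, "ry": 0, "rz": 0}
    - {"x": 0, "y": 0, "z": 0.1, "rx": 0, "ry": 0, "rz": 0}
    - {"x": 0, "y": 0, "z": 0, "rx": 0, "ry": 0, "rz": 0}

```text
clock: 45.45
tool_pos: [0.5695, -0.0205, 0.0726]
orientation: [180.0, 0.0, -175.8]
force: [0.4, 0.9, -1.7]
opening: 0.0617
gripper_force: 30.0
```

Call:
play_rows:
  motion:
    - {"x": 0, "y": 0, "z": 0.06, "rx": 0, "ry": 0, "rz": 0}
    - {"x": 0, "y": 0, "z": 0.05, "rx": 0, "ry": 0, "rz": 0}
    - {"x": 0, "y": 0, "z": 0, "rx": 0, "ry": 0, "rz": 0}

```text
clock: 45.82
tool_pos: [0.5712, -0.0209, 0.0717]
orientation: [-180.0, 0.2, -175.7]
force: [-0.2, -2.4, 8.6]
opening: 0.0613
gripper_force: 34.2
```

Call:
play_rows:
  motion:
    - {"x": 0, "y": 0, "z": 0, "rx": 0, "ry": 0, "rz": 0}
    - {"x": 0, "y": 0, "z": 0, "rx": 0, "ry": 0, "rz": 0}
    - {"x": 0, "y": 0, "z": -0.4, "rx": 0, "ry": 0, "rz": 0}
    - {"x": 0, "y": 0, "z": -1, "rx": 0, "ry": 0, "rz": 0}
    - {"x": 0, "y": 0, "z": -1, "rx": 0, "ry": 0, "rz": 0}
    - {"x": 0, "y": 0, "z": -1, "rx": 0, "ry": 0, "rz": 1}
    - {"x": 0, "y": 0, "z": -1, "rx": 0, "ry": 0, "rz": 1}
    - {"x": 0, "y": 0, "z": -0.6, "rx": 0, "ry": 0, "rz": 1}
    - {"x": 0, "y": 0, "z": 0, "rx": 0, "ry": 0, "rz": 1}
    - {"x": 0, "y": 0, "z": 0, "rx": 0, "ry": 0, "rz": 1}
    - {"x": 0, "y": 0, "z": 0, "rx": 0, "ry": 0, "rz": 1}
    - {"x": 0, "y": 0, "z": 0, "rx": 0, "ry": 0, "rz": 1}
    - {"x": 0.44, "y": 1, "z": 0, "rx": 0, "ry": 0, "rz": 0.06}
    - {"x": 0.44, "y": 1, "z": 0, "rx": 0, "ry": 0, "rz": 0}
    - {"x": 0.44, "y": 1, "z": 0, "rx": 0, "ry": 0, "rz": 0}
    - {"x": 0.44, "y": 1, "z": 0, "rx": 0, "ry": 0, "rz": 0}
    - {"x": 0.44, "y": 1, "z": 0, "rx": 0, "ry": 0, "rz": 0}
    - {"x": 0.44, "y": 1, "z": 0, "rx": 0, "ry": 0, "rz": 0}
    - {"x": 0.44, "y": 1, "z": 0, "rx": 0, "ry": 0, "rz": 0}
    - {"x": 0.44, "y": 1, "z": 0, "rx": 0, "ry": 0, "rz": 0}
  fingers: 0.77

```text
clock: 48.32
tool_pos: [0.5701, 0.1988, 0.1953]
orientation: [180.0, 0.0, 156.0]
force: [-0.2, 1.0, 0.3]
opening: 0.078
gripper_force: 0.0
```

Run:
```python
from h import *
cv2.imwrite('pics/w7.png',cams.snapshot('wrist'));cv2.imwrite('pics/top3.png',cams.snapshot('top'))
s=cams.snapshot('scene');cv2.imwrite('pics/scene3.png',s)
cv2.imwrite('pics/s3c.png',np.hstack([cv2.resize(s[160:240,290:380],(560,498),interpolation=3)]))
plan(.5712,.2085,.028,156)
```

```text
t 48.48 rz 0.02 then xyz [0.12 0.37 6.68]
```

View pics/s3c.png

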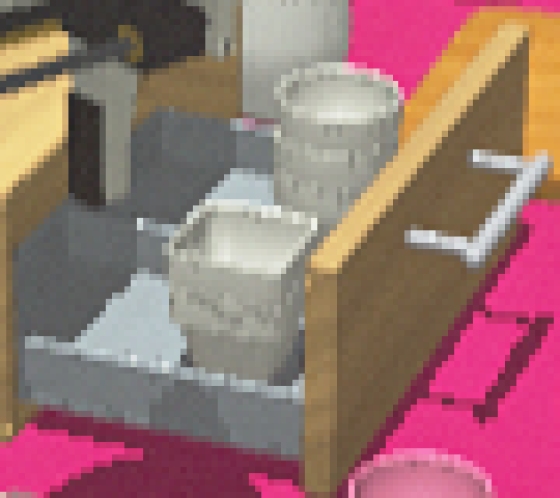

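Call:
play_rows:
  motion:
    - {"x": 0.12, "y": 0.37, "z": 0.6, "rx": 0, "ry": 0, "rz": 0}
    - {"x": 0, "y": 0, "z": 1, "rx": 0, "ry": 0, "rz": 0}
    - {"x": 0, "y": 0, "z": 1, "rx": 0, "ry": 0, "rz": 0}
    - {"x": 0, "y": 0, "z": 1, "rx": 0, "ry": 0, "rz": 0}
    - {"x": 0, "y": 0, "z": 1, "rx": 0, "ry": 0, "rz": 0}
    - {"x": 0, "y": 0, "z": 1, "rx": 0, "ry": 0, "rz": 0}
    - {"x": 0, "y": 0, "z": 0.7, "rx": 0, "ry": 0, "rz": 0}
    - {"x": 0, "y": 0, "z": 0.4, "rx": 0, "ry": 0, "rz": 0}
    - {"x": 0, "y": 0, "z": 0, "rx": 0, "ry": 0, "rz": 0}

```text
clock: 49.6
tool_pos: [0.5711, 0.2073, 0.0268]
orientation: [-179.9, -0.0, 156.0]
force: [0.3, 0.3, 0.5]
opening: 0.0772
gripper_force: 0.0
```

Call:
play_rows:
  motion:
    - {"x": 0, "y": 0, "z": 0, "rx": 0, "ry": 0, "rz": 0}
    - {"x": 0, "y": 0, "z": 0, "rx": 0, "ry": 0, "rz": 0}
    - {"x": 0, "y": 0, "z": 0, "rx": 0, "ry": 0, "rz": 0}
    - {"x": 0, "y": 0, "z": 0, "rx": 0, "ry": 0, "rz": 0}
    - {"x": 0, "y": 0, "z": -1, "rx": 0, "ry": 0, "rz": 0}
    - {"x": 0, "y": 0, "z": -1, "rx": 0, "ry": 0, "rz": 0}
    - {"x": 0, "y": 0, "z": -1, "rx": 0, "ry": 0, "rz": -1}
    - {"x": 0, "y": 0, "z": -1, "rx": 0, "ry": 0, "rz": -1}
    - {"x": 0, "y": 0, "z": -1, "rx": 0, "ry": 0, "rz": -1}
    - {"x": 0, "y": 0, "z": -1, "rx": 0, "ry": 0, "rz": -1}
    - {"x": 0, "y": 0, "z": -1, "rx": 0, "ry": 0, "rz": -1}
    - {"x": 0, "y": 0, "z": 0, "rx": 0, "ry": 0, "rz": -1}
    - {"x": 0, "y": 0, "z": 0, "rx": 0, "ry": 0, "rz": -1}
    - {"x": 0, "y": -0.5, "z": 0, "rx": 0, "ry": 0, "rz": -0.06}
    - {"x": 0.2, "y": -1, "z": 0, "rx": 0, "ry": 0, "rz": 0}
    - {"x": 0.2, "y": -1, "z": 0, "rx": 0, "ry": 0, "rz": 0}
    - {"x": 0.2, "y": -1, "z": 0, "rx": 0, "ry": 0, "rz": 0}
    - {"x": 0.1, "y": -1, "z": 0, "rx": 0, "ry": 0, "rz": 0}
    - {"x": 0, "y": 0, "z": 0, "rx": 0, "ry": 0, "rz": 0}
    - {"x": 0, "y": 0, "z": 0, "rx": 0, "ry": 0, "rz": 0}
  fingers: -1

```text
clock: 52.1
tool_pos: [0.5622, 0.0934, 0.2025]
orientation: [180.0, 0.0, -175.8]
force: [0.2, -0.2, -1.4]
opening: 0.0618
gripper_force: 30.0
```

Run:
```python
from h import *
import pickle
w=cams.snapshot('wrist');c=cam('wrist');cv2.imwrite('pics/w8.png',w);pickle.dump(c,open('w8.pkl','wb'))
t=cams.snapshot('top')
u,v=proj(c,[.57,-.022,.092])[0];print(u,v,proj(c,[.579,-.15,.11]))
ut,vt=proj(cam('top'),[.575,-.08,.09])[0].astype(int)
u,v=int(u),int(v);x0=max(0,u-75);y0=max(0,v-75)
cv2.imwrite('pics/w8c.png',np.hstack([cv2.resize(w[y0:y0+120,x0:x0+120],(400,400),interpolation=3),cv2.resize(t[vt-30:vt+30,ut-30:ut+30],(400,400),interpolation=3)]))
plan(.5705,-.0215,.092,-175.8);print(ctrl.get_obs()['opening'],x0,y0,ut,vt)
```

```text
200.7267443674859 196.28122213330306 [[ 62.02200219 201.3305614 ]]
t 52.2 rz 0.01 then xyz [ 0.01 -4.64  4.41]
0.06178074735764253 125 121 346 206
```

View pics/w8c.png

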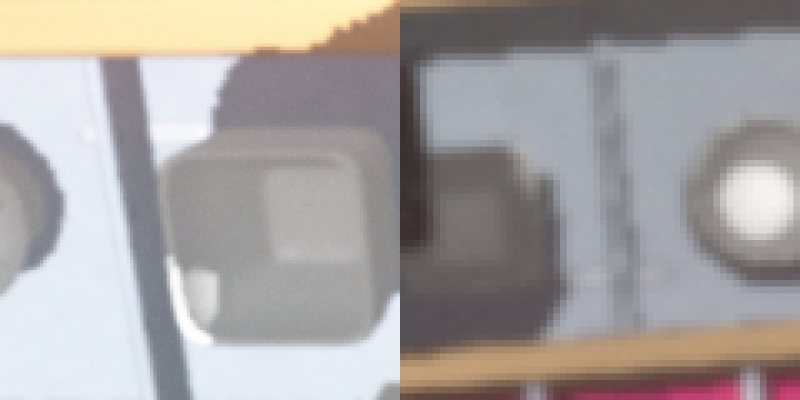

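Run:
```python
from h import *
import pickle
c=pickle.load(open('w8.pkl','rb'))
P=[atz(c,125+u*.3-.35,121+v*.3-.35,.092)[:2] for u,v in [(166,152),(368,145),(380,338),(196,344)]]
P=np.array(P);print(P.round(4),P.mean(0).round(4))
for i in range(4):
    d=P[(i+1)%4]-P[i];print(np.linalg.norm(d).round(4),(np.degrees(np.arctan2(d[1],d[0]))%90).round(1))
```

```text
[[ 0.5414 -0.0462]
 [ 0.5352  0.0127]
 [ 0.5948  0.0156]
 [ 0.6011 -0.0415]] [ 0.5681 -0.0148]
0.0592 6.0
0.0597 2.7
0.0575 6.4
0.0599 4.4
```

Run:
```python
from h import *
c=cam('scene')
def rim(x,y,z,yaw=4.2,h=.031):
    a=np.radians(yaw);M=np.array([[np.cos(a),-np.sin(a)],[np.sin(a),np.cos(a)]])
    return np.array([[*(M@[i*h,j*h]+[x,y]),z] for i,j in((1,1),(1,-1),(-1,-1),(-1,1))])
for q in [(.570,-.021,.092),(.568,-.0148,.092),(.57,-.021,.072),(.57,-.021,.102)]:
    print(q,((proj(c,rim(*q))-[290,160]+.5)*6.22).round().tolist())
# images differing: round stack rim at .112
th=np.radians([0,90,180,270]);print(((proj(c,np.c_[.579+.0325*np.cos(th),-.15+.0325*np.sin(th),0*th+.112])-[290,160]+.5)*6.22).round().tolist())
print((proj(c,[[.5,.05,.128]])-[290,160])*6.22)
t=cam('top')
im=cv2.imread('pics/scene3.png')
cr=cv2.resize(im[160:240,290:380],(560,498),interpolation=3)
for q,col in [((.570,-.021,.092),(0,0,255)),((.57,-.021,.052),(0,255,0))]:
    cv2.polylines(cr,[((proj(c,rim(*q))-[290,160]+.5)*6.22).astype(np.int32)],True,col,1)
cv2.polylines(cr,[((proj(c,rim(.57,-.021,.022,4.2,.020))-[290,160]+.5)*6.22).astype(np.int32)],True,(255,0,0),1)
w=cv2.imread('pics/w8.png');import pickle;cw=pickle.load(open('w8.pkl','rb'))
wc=cv2.resize(w[110:250,20:300],(800,400),interpolation=3)
for q,col in [((.570,-.021,.092),(0,0,255)),((.57,-.021,.072),(0,255,0))]:
    cv2.polylines(wc,[((proj(cw,rim(*q))-[20,110]+.5)*2.857).astype(np.int32)],True,col,1)
th=np.linspace(0,6.28,40)
cv2.polylines(wc,[((proj(cw,np.c_[.579+.0325*np.cos(th),-.15+.0325*np.sin(th),0*th+.112])-[20,110]+.5)*2.857).astype(np.int32)],True,(0,0,255),1)
out=np.zeros((600,800,3),np.uint8);out[:300,:337]=cv2.resize(cr,(337,300));out[200:600]=np.where(0,0,wc) if 0 else wc
out[:200,337:]=0
o2=np.vstack([cv2.resize(wc,(400,200)),]);o=np.zeros((500,800,3),np.uint8);o[:, :400][:498]=cr[:, :400][:498][:500] if 0 else o[:, :400][:498]
o[:498,:560]=cr[:498];cv2.imwrite('pics/chk.png',np.vstack([cr[150:430],cv2.resize(wc,(560,280))]))
```

```text
(0.57, -0.021, 0.092) [[162.0, 245.0], [212.0, 191.0], [330.0, 213.0], [284.0, 268.0]]
(0.568, -0.0148, 0.092) [[160.0, 251.0], [210.0, 197.0], [329.0, 219.0], [282.0, 274.0]]
(0.57, -0.021, 0.072) [[162.0, 282.0], [211.0, 227.0], [329.0, 249.0], [283.0, 306.0]]
(0.57, -0.021, 0.102) [[162.0, 226.0], [212.0, 173.0], [331.0, 194.0], [284.0, 249.0]]
[[284.0, 75.0], [315.0, 111.0], [400.0, 99.0], [368.0, 64.0]]
[[316.04014849 250.38058822]]
```

View pics/chk.png

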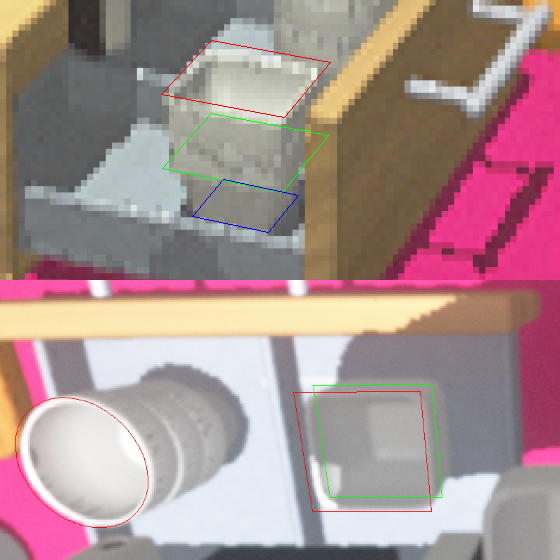

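The round stack matches its predicted rim. The upper square's rim sits roughly 4–6 mm toward +y of where I released it, though still aligned in yaw. I'll lower the third one slightly toward +y and watch the contact force and height.

Call:
play_rows:
  motion:
    - {"x": 0, "y": -1, "z": 0, "rx": 0, "ry": 0, "rz": 0}
    - {"x": 0, "y": -1, "z": 0, "rx": 0, "ry": 0, "rz": 0}
    - {"x": 0, "y": -1, "z": 0, "rx": 0, "ry": 0, "rz": 0}
    - {"x": 0.05, "y": -1, "z": 0, "rx": 0, "ry": 0, "rz": 0}
    - {"x": 0, "y": -0.48, "z": 0.3, "rx": 0, "ry": 0, "rz": 0}
    - {"x": 0, "y": 0, "z": 1, "rx": 0, "ry": 0, "rz": 0}
    - {"x": 0, "y": 0, "z": 1, "rx": 0, "ry": 0, "rz": 0}
    - {"x": 0, "y": 0, "z": 0.6, "rx": 0, "ry": 0, "rz": 0}
    - {"x": 0, "y": 0, "z": 0.5, "rx": 0, "ry": 0, "rz": 0}
    - {"x": 0, "y": 0, "z": 0.3, "rx": 0, "ry": 0, "rz": 0}
    - {"x": 0, "y": 0, "z": 0.2, "rx": 0, "ry": 0, "rz": 0}
    - {"x": 0, "y": 0, "z": 0.1, "rx": 0, "ry": 0, "rz": 0}
    - {"x": 0, "y": 0, "z": 0, "rx": 0, "ry": 0, "rz": 0}

```text
clock: 53.82
tool_pos: [0.5693, -0.0176, 0.1025]
orientation: [180.0, 0.0, -175.8]
force: [-0.2, -0.1, -1.0]
opening: 0.062
gripper_force: 30.0
```

Call:
play_rows:
  motion:
    - {"x": 0, "y": 0, "z": 0.15, "rx": 0, "ry": 0, "rz": 0}
    - {"x": 0, "y": 0, "z": 0.15, "rx": 0, "ry": 0, "rz": 0}
    - {"x": 0, "y": 0, "z": 0.08, "rx": 0, "ry": 0, "rz": 0}
    - {"x": 0, "y": 0, "z": 0, "rx": 0, "ry": 0, "rz": 0}

```text
clock: 54.32
tool_pos: [0.569, -0.0177, 0.0926]
orientation: [-180.0, -0.0, -175.8]
force: [-0.9, 0.1, -1.2]
opening: 0.0619
gripper_force: 30.0
```

Call:
play_rows:
  motion:
    - {"x": 0, "y": 0, "z": 0.06, "rx": 0, "ry": 0, "rz": 0}
    - {"x": 0, "y": 0, "z": 0.06, "rx": 0, "ry": 0, "rz": 0}
    - {"x": 0, "y": 0, "z": 0, "rx": 0, "ry": 0, "rz": 0}

```text
clock: 54.7
tool_pos: [0.5713, -0.0177, 0.092]
orientation: [-180.0, 0.3, -175.7]
force: [0.4, -1.5, 9.4]
opening: 0.0618
gripper_force: 35.9
```

The contact pushes the tool toward +x, so the held one is a little short in x. I'll shift it +2.5 mm and lower again.

Call:
play_rows:
  motion:
    - {"x": 0, "y": 0, "z": -0.14, "rx": 0, "ry": 0, "rz": 0}
    - {"x": -0.1, "y": 0, "z": 0, "rx": 0, "ry": 0, "rz": 0}
    - {"x": 0, "y": 0, "z": 0.08, "rx": 0, "ry": 0, "rz": 0}
    - {"x": 0, "y": 0, "z": 0.06, "rx": 0, "ry": 0, "rz": 0}
    - {"x": 0, "y": 0, "z": 0, "rx": 0, "ry": 0, "rz": 0}

```text
clock: 55.32
tool_pos: [0.574, -0.0175, 0.0919]
orientation: [-179.9, 0.3, -175.7]
force: [1.1, -1.7, 12.2]
opening: 0.0619
gripper_force: 37.5
```

Relative to the floor contact, the origins are at +20.4 and about +41 mm. So the squares are nested, and the x drift is arm compliance under load. I'll undo the shift, release and rise.

Call:
play_rows:
  motion:
    - {"x": 0, "y": 0, "z": -0.06, "rx": 0, "ry": 0, "rz": 0}
    - {"x": 0.08, "y": 0, "z": 0, "rx": 0, "ry": 0, "rz": 0}
    - {"x": 0, "y": 0, "z": 0, "rx": 0, "ry": 0, "rz": 0}

```text
clock: 55.7
tool_pos: [0.5704, -0.0176, 0.0921]
orientation: [-180.0, 0.1, -175.7]
force: [-0.6, -0.2, 7.2]
opening: 0.0618
gripper_force: 34.5
```

Call:
play_rows:
  motion:
    - {"x": 0, "y": 0, "z": 0, "rx": 0, "ry": 0, "rz": 0}
    - {"x": 0, "y": 0, "z": 0, "rx": 0, "ry": 0, "rz": 0}
    - {"x": 0, "y": 0, "z": 0, "rx": 0, "ry": 0, "rz": 0}
  fingers: 0.7

```text
clock: 56.08
tool_pos: [0.5698, -0.0174, 0.0913]
orientation: [180.0, 0.0, -175.8]
force: [0.9, 0.4, 2.8]
opening: 0.0742
gripper_force: 2.5
```

Call:
play_rows:
  motion:
    - {"x": 0, "y": 0, "z": -0.15, "rx": 0, "ry": 0, "rz": 0}
    - {"x": 0, "y": 0, "z": 0, "rx": 0, "ry": 0, "rz": 0}
  fingers: 0.9

```text
clock: 56.32
tool_pos: [0.5692, -0.0178, 0.0948]
orientation: [-180.0, -0.1, -175.8]
force: [-0.5, -0.8, -0.1]
opening: 0.0826
gripper_force: 0.0
```

Run:
```python
from h import *
o=ctrl.get_obs();print(o['tool_pos'],o['force'],o['gripper_force'],o['opening'])
w=cams.snapshot('wrist');s=cams.snapshot('scene');cv2.imwrite('pics/w9.png',w);cv2.imwrite('pics/s9.png',s)
```

```text
[ 0.569203   -0.01776472  0.09484556] [-0.48667549 -0.81327659 -0.11232791] 0.0 0.08264640721076144
```

Call:
play_rows:
  motion:
    - {"x": 0, "y": 0, "z": -0.6, "rx": 0, "ry": 0, "rz": 0}
    - {"x": 0, "y": 0, "z": -0.8, "rx": 0, "ry": 0, "rz": 0}
    - {"x": 0, "y": 0, "z": 0, "rx": 0, "ry": 0, "rz": 0}

```text
clock: 56.8
tool_pos: [0.571, -0.0174, 0.1324]
orientation: [180.0, 0.2, -175.7]
force: [-0.4, -0.3, 0.2]
opening: 0.0832
gripper_force: 0.0
```

Call:
play_rows:
  motion:
    - {"x": 0, "y": 0, "z": 0, "rx": 0, "ry": 0, "rz": 0}
    - {"x": 0, "y": 0, "z": 0, "rx": 0, "ry": 0, "rz": 0}
    - {"x": 0, "y": 0, "z": 0, "rx": 0, "ry": 0, "rz": 0}
    - {"x": 0, "y": 0, "z": 0.3, "rx": 0, "ry": 0, "rz": 0}
    - {"x": 0, "y": 0, "z": 0.1, "rx": 0, "ry": 0, "rz": 0}
    - {"x": 0, "y": 0, "z": 0, "rx": 0, "ry": 0, "rz": 0}
  fingers: 0.14

```text
clock: 57.55
tool_pos: [0.5694, -0.0177, 0.1195]
orientation: [-180.0, -0.1, -175.8]
force: [-1.0, 0.1, 0.1]
opening: 0.0498
gripper_force: 0.0
```

Call:
play_rows:
  motion:
    - {"x": 0, "y": 0, "z": 0.1, "rx": 0, "ry": 0, "rz": 0}
    - {"x": 0, "y": 0, "z": 0, "rx": 0, "ry": 0, "rz": 0}

```text
clock: 57.8
tool_pos: [0.5696, -0.0176, 0.1174]
orientation: [-180.0, -0.0, -175.8]
force: [-0.5, -0.9, -0.1]
opening: 0.0502
gripper_force: 0.0
```

Call:
play_rows:
  motion:
    - {"x": 0, "y": 0, "z": 0.08, "rx": 0, "ry": 0, "rz": 0}
    - {"x": 0, "y": 0, "z": 0, "rx": 0, "ry": 0, "rz": 0}

```text
clock: 58.05
tool_pos: [0.5696, -0.0176, 0.1154]
orientation: [180.0, -0.0, -175.8]
force: [-0.3, 0.6, 1.2]
opening: 0.05
gripper_force: 0.0
```

Call:
play_rows:
  motion:
    - {"x": 0, "y": 0, "z": 0.08, "rx": 0, "ry": 0, "rz": 0}
    - {"x": 0, "y": 0, "z": 0, "rx": 0, "ry": 0, "rz": 0}

```text
clock: 58.3
tool_pos: [0.5696, -0.0176, 0.1134]
orientation: [180.0, -0.0, -175.8]
force: [-0.4, 0.4, 0.3]
opening: 0.0499
gripper_force: 0.0
```

Call:
play_rows:
  motion:
    - {"x": 0, "y": 0, "z": 0.08, "rx": 0, "ry": 0, "rz": 0}
    - {"x": 0, "y": 0, "z": 0, "rx": 0, "ry": 0, "rz": 0}

```text
clock: 58.55
tool_pos: [0.5703, -0.0175, 0.1121]
orientation: [-180.0, 0.1, -175.7]
force: [1.0, -0.0, 3.9]
opening: 0.0498
gripper_force: 1.8
```

Call:
play_rows:
  motion:
    - {"x": 0, "y": 0, "z": 0.08, "rx": 0, "ry": 0, "rz": 0}
    - {"x": 0, "y": 0, "z": 0, "rx": 0, "ry": 0, "rz": 0}

```text
clock: 58.8
tool_pos: [0.572, -0.0171, 0.1117]
orientation: [180.0, 0.3, -175.7]
force: [-0.3, 2.0, 11.0]
opening: 0.0499
gripper_force: 5.9
```

Contact came at z 0.112, exactly the rim height of a fully nested stack of three. Next I'll check straight_1 on the board and go to the front of the drawer.

Call:
play_rows:
  motion:
    - {"x": 0, "y": 0, "z": -0.6, "rx": 0, "ry": 0, "rz": 0}
    - {"x": 0, "y": 0, "z": -1, "rx": 0, "ry": 0, "rz": 0}
    - {"x": 0, "y": 0, "z": -1, "rx": 0, "ry": 0, "rz": 0}
    - {"x": 0, "y": 0, "z": -1, "rx": 0, "ry": 0, "rz": 0}
    - {"x": 1, "y": -0.4, "z": 0, "rx": 0, "ry": 0, "rz": 0}
    - {"x": 1, "y": -0.5, "z": 0, "rx": 0, "ry": 0, "rz": 0}
    - {"x": 1, "y": -0.5, "z": 0, "rx": 0, "ry": 0, "rz": 0}
    - {"x": 1, "y": -0.5, "z": 0, "rx": 0, "ry": 0, "rz": 0}
    - {"x": 1, "y": -0.5, "z": 0, "rx": 0, "ry": 0, "rz": 0}
    - {"x": 1, "y": -0.4, "z": 0, "rx": 0, "ry": 0, "rz": 0}
    - {"x": 0, "y": 0, "z": 0, "rx": 0, "ry": 0, "rz": 0}
  fingers: -1

```text
clock: 60.18
tool_pos: [0.4236, -0.0991, 0.2001]
orientation: [180.0, 0.0, -175.8]
force: [0.9, -0.5, 0.0]
opening: 0.0004
gripper_force: 0.0
```

Run:
```python
from fit import *
t=cams.snapshot('top');s=cams.snapshot('scene');w=cams.snapshot('wrist');c=cam('wrist');cv2.imwrite('pics/t10.png',t);cv2.imwrite('pics/s10.png',s);cv2.imwrite('pics/w10.png',w);pickle.dump(c,open('w10.pkl','wb'))
plan(.427,-.0985,.075,-175.8)
for n,v in(('top',(t,cam('top'))),('w',(w,c))):
  try: print(n,proj(v[1],[.491,-.379,.04]),fit('straight',np.array([.491,-.379,.019]),[v],otsu_s))
  except Exception as e: print(n,e)
# stack rims vs prediction: round stack top rim brightness check, front edge tracking
```

```text
t 60.33 rz 0.01 then xyz [-0.05 -0.01  5.  ]
top [[444.19435554 235.20708331]] (array([ 0.497 , -0.3792,  0.0198]), np.float64(88.1), np.float64(0.058))
w [[ 87.06743423 219.65246285]] (array([ 0.4878, -0.3589,  0.0464]), np.float64(12.4), np.float64(0.015))
```

straight_1 stands on the board at (0.497, -0.379), with its base measured at z 0.020. Lowering in front of the handle bar.

Call:
play_rows:
  motion:
    - {"x": 0, "y": 0, "z": 1, "rx": 0, "ry": 0, "rz": 0}
    - {"x": 0, "y": 0, "z": 1, "rx": 0, "ry": 0, "rz": 0}
    - {"x": 0, "y": 0, "z": 1, "rx": 0, "ry": 0, "rz": 0}
    - {"x": 0, "y": 0, "z": 1, "rx": 0, "ry": 0, "rz": 0}
    - {"x": 0, "y": 0, "z": 0.6, "rx": 0, "ry": 0, "rz": 0}
    - {"x": 0, "y": 0, "z": 0.4, "rx": 0, "ry": 0, "rz": 0}
    - {"x": 0, "y": 0, "z": 0, "rx": 0, "ry": 0, "rz": 0}

```text
clock: 61.2
tool_pos: [0.4252, -0.0984, 0.074]
orientation: [-180.0, -0.1, -175.7]
force: [1.1, 1.0, 0.6]
opening: 0.0006
gripper_force: 0.0
```

Call:
play_rows:
  motion:
    - {"x": -0.3, "y": 0, "z": 0, "rx": 0, "ry": 0, "rz": 0}
    - {"x": -0.3, "y": 0, "z": 0, "rx": 0, "ry": 0, "rz": 0}
    - {"x": -0.2, "y": 0, "z": 0, "rx": 0, "ry": 0, "rz": 0}
    - {"x": -0.2, "y": 0, "z": 0, "rx": 0, "ry": 0, "rz": 0}
    - {"x": -0.2, "y": 0, "z": 0, "rx": 0, "ry": 0, "rz": 0}
    - {"x": -0.2, "y": 0, "z": 0, "rx": 0, "ry": 0, "rz": 0}

```text
clock: 61.95
tool_pos: [0.4603, -0.096, 0.0745]
orientation: [-180.0, -0.0, -175.8]
force: [-0.7, 0.3, 0.7]
opening: 0.0006
gripper_force: 0.5
```

Call:
play_rows:
  motion:
    - {"x": -0.2, "y": 0, "z": 0, "rx": 0, "ry": 0, "rz": 0}
    - {"x": -0.2, "y": 0, "z": 0, "rx": 0, "ry": 0, "rz": 0}
    - {"x": -0.2, "y": 0, "z": 0, "rx": 0, "ry": 0, "rz": 0}
    - {"x": -0.2, "y": 0, "z": 0, "rx": 0, "ry": 0, "rz": 0}
    - {"x": -0.2, "y": 0, "z": 0, "rx": 0, "ry": 0, "rz": 0}
    - {"x": -0.2, "y": 0, "z": 0, "rx": 0, "ry": 0, "rz": 0}

```text
clock: 62.7
tool_pos: [0.4904, -0.0937, 0.0745]
orientation: [180.0, -0.0, -175.8]
force: [-2.0, -0.1, -0.4]
opening: 0.0001
gripper_force: 0.5
```

Run:
```python
from h import *
ct=cam('top');t=cams.snapshot('top');cv2.imwrite('pics/t11.png',t)
S=cv2.cvtColor(cv2.GaussianBlur(t,(3,3),0),cv2.COLOR_BGR2HSV)[...,1].astype(float)
for u in (310,316,395,399):
    col=S[205:245,u]-150;i=np.where(col[:-1]*col[1:]<0)[0][-1];print(u,atz(ct,u,205+i+.5,.006)[:2].round(4))
o=ctrl.get_obs();print(o['tool_pos'],o['force'],o['gripper_force'])
```

```text
Traceback (most recent call last):
IndexError: index -1 is out of bounds for axis 0 with size 0
```

The force of about -2 N in x is the sliding drawer, so I'll keep pushing.

Call:
play_rows:
  motion:
    - {"x": -0.2, "y": 0, "z": 0, "rx": 0, "ry": 0, "rz": 0}
    - {"x": -0.2, "y": 0, "z": 0, "rx": 0, "ry": 0, "rz": 0}
    - {"x": -0.2, "y": 0, "z": 0, "rx": 0, "ry": 0, "rz": 0}
    - {"x": -0.2, "y": 0, "z": 0, "rx": 0, "ry": 0, "rz": 0}
    - {"x": -0.2, "y": 0, "z": 0, "rx": 0, "ry": 0, "rz": 0}
    - {"x": -0.2, "y": 0, "z": 0, "rx": 0, "ry": 0, "rz": 0}
    - {"x": -0.2, "y": 0, "z": 0, "rx": 0, "ry": 0, "rz": 0}
    - {"x": -0.2, "y": 0, "z": 0, "rx": 0, "ry": 0, "rz": 0}
    - {"x": -0.2, "y": 0, "z": 0, "rx": 0, "ry": 0, "rz": 0}
    - {"x": -0.2, "y": 0, "z": 0, "rx": 0, "ry": 0, "rz": 0}
    - {"x": -0.2, "y": 0, "z": 0, "rx": 0, "ry": 0, "rz": 0}
    - {"x": -0.2, "y": 0, "z": 0, "rx": 0, "ry": 0, "rz": 0}
    - {"x": -0.2, "y": 0, "z": 0, "rx": 0, "ry": 0, "rz": 0}
    - {"x": -0.2, "y": 0, "z": 0, "rx": 0, "ry": 0, "rz": 0}
    - {"x": -0.2, "y": 0, "z": 0, "rx": 0, "ry": 0, "rz": 0}

```text
clock: 64.62
tool_pos: [0.5652, -0.0881, 0.0746]
orientation: [180.0, 0.0, -175.8]
force: [-0.7, 0.5, -0.7]
opening: 0.0005
gripper_force: 0.5
```

Call:
play_rows:
  motion:
    - {"x": -0.15, "y": 0, "z": 0, "rx": 0, "ry": 0, "rz": 0}
    - {"x": -0.15, "y": 0, "z": 0, "rx": 0, "ry": 0, "rz": 0}
    - {"x": -0.15, "y": 0, "z": 0, "rx": 0, "ry": 0, "rz": 0}
    - {"x": -0.15, "y": 0, "z": 0, "rx": 0, "ry": 0, "rz": 0}

```text
clock: 65.12
tool_pos: [0.5801, -0.0871, 0.0746]
orientation: [-180.0, 0.0, -175.8]
force: [-0.2, 0.4, -0.2]
opening: 0.0004
gripper_force: 0.5
```

Call:
play_rows:
  motion:
    - {"x": -0.15, "y": 0, "z": 0, "rx": 0, "ry": 0, "rz": 0}
    - {"x": -0.15, "y": 0, "z": 0, "rx": 0, "ry": 0, "rz": 0}

```text
clock: 65.38
tool_pos: [0.5846, -0.0868, 0.0743]
orientation: [-180.0, -0.3, -175.8]
force: [-14.3, 1.7, 12.6]
opening: 0.0006
gripper_force: 7.4
```

Call:
play_rows:
  motion:
    - {"x": -0.15, "y": 0, "z": 0, "rx": 0, "ry": 0, "rz": 0}
    - {"x": -0.15, "y": 0, "z": 0, "rx": 0, "ry": 0, "rz": 0}

```text
clock: 65.62
tool_pos: [0.5934, -0.0862, 0.0743]
orientation: [180.0, -0.2, -175.8]
force: [-2.5, -0.3, -0.1]
opening: 0.0005
gripper_force: 1.5
```

Call:
play_rows:
  motion:
    - {"x": -0.1, "y": 0, "z": 0, "rx": 0, "ry": 0, "rz": 0}
    - {"x": 0, "y": 0, "z": 0, "rx": 0, "ry": 0, "rz": 0}

```text
clock: 65.88
tool_pos: [0.5943, -0.0861, 0.0742]
orientation: [-180.0, -0.3, -175.8]
force: [-11.0, 1.3, 7.4]
opening: 0.0004
gripper_force: 5.6
```

Call:
play_rows:
  motion:
    - {"x": -0.1, "y": 0, "z": 0, "rx": 0, "ry": 0, "rz": 0}
    - {"x": 0, "y": 0, "z": 0, "rx": 0, "ry": 0, "rz": 0}

```text
clock: 66.12
tool_pos: [0.5944, -0.0862, 0.0741]
orientation: [180.0, -0.6, -175.8]
force: [-19.0, 2.4, 13.8]
opening: 0.0003
gripper_force: 9.5
```

Hard stop at x 0.5944, with the catch passed about 10 mm earlier, so the drawer is home. Retreat and verify.

Call:
play_rows:
  motion:
    - {"x": 0.4, "y": 0, "z": 0, "rx": 0, "ry": 0, "rz": 0}
    - {"x": 0.8, "y": 0, "z": 0, "rx": 0, "ry": 0, "rz": 0}
    - {"x": 1, "y": 0, "z": 0, "rx": 0, "ry": 0, "rz": 0}
    - {"x": 1, "y": 0, "z": -0.5, "rx": 0, "ry": 0, "rz": 0}
    - {"x": 1, "y": 0, "z": -1, "rx": 0, "ry": 0, "rz": 0}
    - {"x": 0.5, "y": 0, "z": -1, "rx": 0, "ry": 0, "rz": 0}
    - {"x": 0, "y": 0, "z": -1, "rx": 0, "ry": 0, "rz": 0}
    - {"x": 0, "y": 0, "z": -1, "rx": 0, "ry": 0, "rz": 0}
    - {"x": 0, "y": 0, "z": -1, "rx": 0, "ry": 0, "rz": 0}
    - {"x": 0, "y": 0, "z": 0, "rx": 0, "ry": 0, "rz": 0}
    - {"x": 0, "y": 0, "z": 0, "rx": 0, "ry": 0, "rz": 0}

```text
clock: 67.5
tool_pos: [0.4827, -0.0941, 0.2118]
orientation: [180.0, 0.0, -175.8]
force: [-0.0, 0.8, -0.2]
opening: 0.0003
gripper_force: 0.0
```

Run:
```python
from fit import *
ct=cam('top');t=cams.snapshot('top');cv2.imwrite('pics/t12.png',t);w=cams.snapshot('wrist');cw=cam('wrist');cv2.imwrite('pics/w12.png',w)
s=cams.snapshot('scene');cv2.imwrite('pics/s12.png',s);cs=cam('scene')
print(fit('straight',np.array([.497,-.379,.019]),[(t,ct)],otsu_s))
ux=np.array([.9973,.0732]);uy=np.array([-.0732,.9973])
uf=np.array([.660-.0,-.09])  # point on unit front edge line
# seam scan: wrist & top profile along unit x at z=.128 through y offsets; report dark gap rows
for yl in (-.12,-.1,.1,.12):
    xs=np.arange(-.04,.03,.003)
    P=np.array([[*(uf+ux*a+uy*yl),.128] for a in xs])
    for im,c,n in((t,ct,'t'),(s,cs,'s')):
        uv=proj(c,P).astype(np.float32);g=cv2.remap(im,uv[None,:,0],uv[None,:,1],1)[0]
        print(yl,n,[tuple(int(v) for v in q)[::-1] for q in g[::2]])
d=cv2.absdiff(t,cv2.imread('pics/top0.png')).max(2);u,v=proj(ct,[.70,-.343,.05])[0].astype(int);print('mug diff',d[v-15:v+15,u-15:u+15].mean())
```

```text
(array([ 0.4974, -0.3796,  0.0182]), np.float64(15.0), np.float64(0.057))
-0.12 t [(137, 61, 81), (103, 50, 60), (94, 60, 57), (91, 69, 56), (102, 80, 63), (164, 134, 101), (186, 154, 115), (162, 133, 100), (177, 146, 109), (203, 168, 126), (198, 163, 121), (189, 156, 116)]
-0.12 s [(179, 179, 170), (178, 179, 170), (201, 203, 194), (213, 217, 208), (180, 149, 98), (225, 188, 121), (215, 180, 117), (143, 119, 81), (207, 170, 112), (228, 197, 126), (226, 193, 127), (220, 186, 122)]
-0.1 t [(106, 89, 80), (94, 73, 64), (90, 71, 56), (90, 71, 55), (95, 75, 58), (165, 135, 100), (187, 153, 114), (172, 143, 107), (175, 144, 107), (203, 168, 126), (199, 165, 123), (187, 155, 116)]
-0.1 s [(182, 185, 175), (184, 187, 179), (193, 195, 187), (109, 90, 63), (161, 133, 89), (226, 191, 124), (222, 188, 121), (147, 122, 81), (204, 169, 108), (228, 195, 126), (226, 194, 125), (221, 184, 123)]
0.1 t [(186, 64, 106), (104, 57, 62), (88, 67, 55), (91, 70, 57), (103, 80, 63), (173, 141, 106), (193, 158, 118), (171, 140, 105), (196, 161, 120), (218, 180, 134), (222, 185, 137), (218, 180, 134)]
0.1 s [(106, 86, 62), (110, 89, 63), (114, 93, 66), (109, 89, 63), (153, 126, 84), (225, 188, 123), (224, 190, 124), (136, 114, 80), (220, 185, 121), (237, 211, 133), (236, 211, 135), (236, 209, 135)]
0.12 t [(181, 62, 103), (110, 58, 65), (88, 65, 55), (91, 69, 57), (105, 81, 64), (173, 141, 106), (195, 160, 120), (168, 137, 103), (199, 164, 123), (219, 180, 135), (224, 188, 141), (219, 182, 135)]
0.12 s [(137, 129, 117), (110, 90, 64), (113, 93, 65), (113, 93, 67), (147, 119, 81), (226, 190, 123), (226, 193, 125), (145, 118, 81), (219, 186, 122), (236, 209, 134), (237, 211, 137), (237, 211, 137)]
mug diff 7.751111111111111
```

```bash
python3 -c "
from plant import workorder
print(workorder.close_job())"
```

```text
the job is handed in; nothing more can be done
None
```

I've handed the job in at about 68 s: three round and three square ramekins are each nested in their own bay, straight_1 stands upright on the board, and the drawer is home past its catch. straight_2 was absent, nothing went near the mug, and I couldn't see the stacks again once the drawer was shut.

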